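# Load the parts washer from the tipping tray and shut it

### The job

Gather all the loose nuts, bushings and blocks from the bench into the aluminium tipping tray with the ones already there; then lift the tray and tip its whole load into the parts washer's tank, and only then set the emptied tray back on the bench, flat on its base. With the tray down and every part in the tank, press the lid's locked stay at its knee to break it, then lower the lid gently until it is fully shut and swing the clamp beside it all the way down onto it, leaving the other things on the bench alone.

Things in the scene. Friction and masses are not known exactly. Their poses are not given: they have to be found in the camera images.
- washer: Bench-top parts washer, fixed to the bench (its place and yaw vary): an open-topped tank painted teal, 200 (own x) x 240 (own y) x 110 mm high, walls and floor 6 mm. Origin: centre of its underside, at bench level. Own -x is its front, towards the robot; the lid is hinged along the top of its +x (far) wall; the folding stay is outside its -y wall.
- lid_hinge (a point): Mid-point of the lid's hinge line, in the washer's frame at (100, 0, 110) mm; the hinge line runs along the washer's y.
- lid (a joint): Angle of the washer's lid (rad): 0 = standing open, 78 degrees from shut, held by the locked stay; 1.36 = shut, lying on the rim. The lid (200 x 248 x 8 mm, 0.4 kg) turns from standing towards the robot and down. The lid stays where it is left (stiff hinge). While the stay is locked it cannot be lowered; once the stay is broken about 3 to 6 N at the bar, square to the lid, lowers it.
- lid_bar (a point): Middle of the lid's pull bar: a round bar 14 mm thick and 130 mm long, parallel to the hinge, carried on two 10 mm arms (120 mm apart) 28 mm beyond the lid's free edge, 228 mm from the hinge line. At the top of the open lid (about 335 mm above the bench). The point's axes are the washer's while the lid is open and turn with it.
- knee (a joint): Bend of the folding stay's knee (rad): 0 = locked, 10 degrees past straight against its stop; 0.17 = dead straight; it grows as the stay is broken and folds (about 2.9 with the lid shut). About 8 N straight down on the knee pad breaks it; 15 to 40 mm of travel is enough. It stays as it is left (stiff pivot).
- knee_pad (a point): Knee pad: a black stub, 24 mm diameter, 50 mm long, standing outwards (washer -y) from the knee of the stay (two 88 mm steel links, lid edge to tank side). The point is on its axis, 18 mm from its outer end, at (8, -170, 167) mm in the washer's frame at the start. It breaks downwards and away from the robot (washer +x, -z, about 45 degrees).
- clamp (a joint): Angle of the washer's swing clamp (rad): 0 = standing up (leaning 5 degrees outwards, towards the washer's +y); 1.66 = down, lying level across the top of the shut lid and pointing to the washer's -y. It turns about an axis along the washer's x, stays where it is left (stiff pivot) and takes about 2 N at its tip, square to the arm.
- clamp_tip (a point): Middle of the clamp's cross grip: a black round bar 16 mm thick, 34 mm long along the washer's x, at the end of a flat steel arm 14 x 10 mm, 70 mm from the pivot. The point turns with the arm.
- clamp_pivot (a point): The clamp's pivot, in the washer's frame at (-45, 137, 127) mm, outside the +y wall of the tank.
- tray: Aluminium tipping tray, loose, 220 g: 155 (own x) x 130 (own y) mm, walls and floor 4 mm, side walls and back wall (+x) 38 mm high. Origin: underside, centre of its width; the back wall's outer face is at x = +70, the pouring lip at x = -85 mm. There is no wall at the lip: from x = -45 the floor slopes up to 16 mm at x = -85. Starts on the bench with two parts in it.
- tray_grip (a point): Middle of the grip area of the tray's black tab: a flat plate 9 mm thick, 44 mm wide (tray y), rising from the back wall and leaning outwards, 30 degrees from vertical towards the tray's +x. At (101.5, 0, 67.6) mm in the tray's frame; the tab goes on 20 mm beyond this point along the lean. Its flat faces look along (cos 30, 0, -sin 30) of the tray. The point has the tray's axes.
- tray_lip (a point): Middle of the upper edge of the tray's pouring lip, at (-85, 0, 16) mm in the tray's frame.
- nut_a: Hexagon nut, 34 mm across the flats, 24 mm high, 55 g; its +y and -y sides are flats (and those 60 degrees round). Starts on the bench. Origin: centre of its underside. Steel or aluminium; solid as far as gripping goes (its holes are only marks). May be absent (then None).
- nut_b: Hexagon nut, 34 mm across the flats, 24 mm high, 55 g; its +y and -y sides are flats (and those 60 degrees round). Starts on the bench. Origin: centre of its underside. Steel or aluminium; solid as far as gripping goes (its holes are only marks). May be absent (then None).
- bush_a: Flanged bushing: barrel 28 mm diameter on a flange 38 mm diameter and 6 mm thick, 30 mm high in all, 55 g. Starts on the bench. Origin: centre of its underside. Steel or aluminium; solid as far as gripping goes (its holes are only marks). May be absent (then None).
- bush_b: Flanged bushing: barrel 28 mm diameter on a flange 38 mm diameter and 6 mm thick, 30 mm high in all, 55 g. Starts on the bench. Origin: centre of its underside. Steel or aluminium; solid as far as gripping goes (its holes are only marks). May be absent (then None).
- block_a: Small bearing block, 38 (own x) x 28 (own y) x 26 mm high, 50 g. Starts on the bench. Origin: centre of its underside. Steel or aluminium; solid as far as gripping goes (its holes are only marks). May be absent (then None).
- nut_c: Hexagon nut, 34 mm across the flats, 24 mm high, 55 g; its +y and -y sides are flats (and those 60 degrees round). Starts in the tray. Origin: centre of its underside. Aluminium or steel, its holes are only marks.
- block_b: Small bearing block, 38 (own x) x 28 (own y) x 26 mm high, 50 g. Starts in the tray. Origin: centre of its underside. Aluminium or steel, its holes are only marks.
- tin: Bystander: grey tin, 60 mm diameter, 70 mm high, standing near the parts. Origin: centre of its underside.
Not all that is in view belongs to the job. What is shaped like the nut_b but blue is not meant.

How it is judged:
On the way, in this order (a step that is already met when the one before it is completed fails the run):
1. every part is in the tray, and the tray stands on the bench (x of nut_a in the frame of tray between -0.085 and 0.068 m and y of nut_a in the frame of tray between -0.063 and 0.063 m and z of nut_a in the frame of tray between -0.005 and 0.075 m and x of nut_b in the frame of tray between -0.085 and 0.068 m and y of nut_b in the frame of tray between -0.063 and 0.063 m and z of nut_b in the frame of tray between -0.005 and 0.075 m and x of bush_a in the frame of tray between -0.085 and 0.068 m and y of bush_a in the frame of tray between -0.063 and 0.063 m and z of bush_a in the frame of tray between -0.005 and 0.075 m and x of bush_b in the frame of tray between -0.085 and 0.068 m and y of bush_b in the frame of tray between -0.063 and 0.063 m and z of bush_b in the frame of tray between -0.005 and 0.075 m and x of block_a in the frame of tray between -0.085 and 0.068 m and y of block_a in the frame of tray between -0.063 and 0.063 m and z of block_a in the frame of tray between -0.005 and 0.075 m and x of nut_c in the frame of tray between -0.085 and 0.068 m and y of nut_c in the frame of tray between -0.063 and 0.063 m and z of nut_c in the frame of tray between -0.005 and 0.075 m and x of block_b in the frame of tray between -0.085 and 0.068 m and y of block_b in the frame of tray between -0.063 and 0.063 m and z of block_b in the frame of tray between -0.005 and 0.075 m and height (world z) of tray below 0.02 m), for 0.2 s.
2. the tray is tipped over the tank (angle between tray's own z axis and vertical above 0.7 rad and horizontal distance between tray_lip and washer below 0.14 m and height (world z) of tray_lip above 0.05 m), for 0.2 s.
3. every part is in the tank and the empty tray stands upright on the bench, let go (x of nut_a in the frame of washer between -0.098 and 0.098 m and y of nut_a in the frame of washer between -0.118 and 0.118 m and z of nut_a in the frame of washer between 0 and 0.108 m and x of nut_b in the frame of washer between -0.098 and 0.098 m and y of nut_b in the frame of washer between -0.118 and 0.118 m and z of nut_b in the frame of washer between 0 and 0.108 m and x of bush_a in the frame of washer between -0.098 and 0.098 m and y of bush_a in the frame of washer between -0.118 and 0.118 m and z of bush_a in the frame of washer between 0 and 0.108 m and x of bush_b in the frame of washer between -0.098 and 0.098 m and y of bush_b in the frame of washer between -0.118 and 0.118 m and z of bush_b in the frame of washer between 0 and 0.108 m and x of block_a in the frame of washer between -0.098 and 0.098 m and y of block_a in the frame of washer between -0.118 and 0.118 m and z of block_a in the frame of washer between 0 and 0.108 m and x of nut_c in the frame of washer between -0.098 and 0.098 m and y of nut_c in the frame of washer between -0.118 and 0.118 m and z of nut_c in the frame of washer between 0 and 0.108 m and x of block_b in the frame of washer between -0.098 and 0.098 m and y of block_b in the frame of washer between -0.118 and 0.118 m and z of block_b in the frame of washer between 0 and 0.108 m and height (world z) of tray between -0.01 and 0.012 m and angle between tray's own z axis and vertical below 0.12 rad and linear speed of tray below 0.03 m/s and contact force between the fingers and tray below 0.05 N), for 0.2 s.
4. the stay is broken at its knee (value of joint knee above 0.3 rad), for 0.1 s.
5. the lid is shut, the clamp still up (value of joint lid above 1.31136 rad and value of joint clamp below 0.7 rad), for 0.2 s.
At the end, for the whole second after the job is handed in: Every part present lies inside the tank (below its rim), the tray stands flat on the bench (within 0.12 rad, at rest, let go) and the lid is shut to within 0.05 rad and at rest, with the clamp down to within 0.12 rad (all of step 3 and value of joint lid above 1.31136 rad and velocity of joint lid below 0.05 rad/s and value of joint clamp above 1.53806 rad); the robot touches nothing.
It fails at once if the lid is slammed (faster than 3 rad/s) (velocity of joint lid above 3 rad/s).
It fails at once if the tin is moved more than 50 mm (distance of tin from where it was at the start of the episode above 0.05 m).
Of nut_a, nut_b, bush_a, bush_b, block_a only 3 to 5 are there at a start; the rules pass over those that are not, and their reading is None.
At some moment in a run one of nut_a, nut_b, bush_a, bush_b, block_a may be knocked a few centimetres aside while the robot is not near it.
It also fails if it takes over 208 s, if anything falls off the work surface, if the arm or the gripper's body presses on something with over 40 N, if the wrist force passes 120 N, or if a joint passes its speed limit or range.

### The arm

A 7-joint arm with a two-finger parallel gripper is mounted at the origin on the work surface. World frame = base frame: x ahead of the robot, y to its left, z up, the work surface at z = 0. Lengths are in m, angles in rad, forces in N, time in s.
With the tool pointing down it reaches from about 0.4 to 0.85 m from the base axis. Payload 10.4 kg.
Tool frame: the origin (TCP) lies on the centre line of the jaws, within the pads' length; the fingertips stand 14 mm ahead of it and the grasp point (between the pads) lies 5 mm behind it (manip.tip_reach is the distance from the TCP to the fingertips, in m); z points along the fingers, y is the line along which they close (so a half turn about z gives the same grasp; the last joint's range is limited). The gripper opens to 85 mm and grips with 20 to 120 N. Pads are 22 mm wide; open, the fingers measure 114 mm over their backs; the gripper's body (76 mm by 85 mm) begins 54 mm behind the grasp point. The pads swing forward as they close: fully open they stand 13 mm farther back than shut.
Start: joints at [1.108, 0.332, -0.065, 1.46, 0.022, 1.35, -0.088], TCP at [0.266, -0.566, 0.222] pointing down, gripper open.
Joint ranges: [-2.6, 2.6], [-0.5, 2.12], [-1.47, 1.34], [0.16, 2.42], [-1.27, 4.41], [0.06, 2.06], [-2.6, 2.6]. Speed limits (rad/s): [2.22, 2.22, 2.79, 2.79, 3.14, 3.14, 3.14].

### API

Orientations are given as a unit quaternion [x, y, z, w].
In Python, from workcell import manip gives the robot as it stands.
- The arm moves only by the shell command python3 -m pendant 'ROWS' [FORCE]. ROWS is JSON, a list of rows, each a list of 7 numbers: the shift along the tool's x, y, z in units of 50 mm (1.0 is 50 mm), then the turn, a rotation vector about the tool's x, y, z in units of 8 degrees (1.0 is 8 degrees), then the opening, from -1 (shut) to 1 (fully open), so that 0 is half open. In form: [[dx, dy, dz, ax, ay, az, jaw], ...]. A call has exactly 10 rows; each row is the pose to reach, as a shift and turn from the pose commanded when the call began, along the tool's axes at that moment; what a row does not reach only later rows make up. A row lasts 1/8 s, in which the tool goes at most 62.5 mm and 10.7 degrees, less where a joint would pass 70% of its speed; a pose out of reach is approached as far as the arm can. A call with a gripper value outside its range is refused whole. The fingers move at their own pace and stop on an object; FORCE is the grip in N (left out, the last holds). Time passes only in rows, so rows that repeat a pose let the fingers close, or fill a call up. It gives the time, the measured TCP pose, the force, the opening and the grip force at its end, in the units of the state.
- manip.get_obs(): the state, without advancing time (a new reading comes with each control period).
- manip.camera(name): name is "scene" or "top"; returns (picture, depth): 400x640x3 uint8, red, green, blue; 400x640 float32, m along the optical axis (not along the pixel's ray), 0 where there is no reading.
- manip.get_calibration(name): a dict with "fx", "fy", "cx", "cy" (pixels), "xyz" and "orientation" of the camera in the world. Camera axes: x right, y up, looking along -z (the intrinsics and any distortion apply to the point x, -y, -z); pixel columns grow to the right and rows downward; lengths in m; the calibration is good to about 2 mm. A picture is of the moment at which its call begins. get_calibration takes no time and is no camera call.
- manip.hand_in(): hands the job in; it is judged then, once.
Trained networks look in the newest picture that a camera, given by its name, has taken for a name from the list of things; names that differ only in an ending like _2 or _b are one class to them, and where a whole thing is asked for, a point or a joint stands for the part that bears it (a point fixed in the world has none). Each returns a list of dicts, best first, with "p" (0 to 1); they miss things now and then, are a little off and sometimes report something else, mostly with a low value. They report only what shows in the picture. A call takes as long as a camera call. They do not tell look-alikes from the thing itself.
- manip.find_in(thing, camera): "box" ([left, top, right, bottom] in pixels, round what is visible of it).
- manip.trace(thing, camera): "pixels" (400x640 bool, what is visible of it) and "box" ([left, top, right, bottom] in pixels, round what is visible of it).
- manip.tip_of(thing, camera): "pixel" ([column, row] in pixels: a listed point, or the origin of a listed thing).
The state is a dict: "clock": time; "joint_pos": joint angles; "joint_velocities": joint speeds; "tau": joint torques, N m; "position": TCP position; "ee_rot": TCP orientation; "ft_force": force on the tool from outside, world axes, zero at the start; "torque": the same for the moment, N m; "grip_width": opening from 0.0 (shut) to 1.0 (fully open); "grasp_force": force on a finger pad.
Only numpy, scipy, OpenCV 4.12 (cv2) and the standard library are available. Lean on these libraries where they do the work, as an engineer would, in place of code of your own. Each camera call takes 0.05 s, during which the arm holds its last target. There are 200 camera calls.

## Working session

There is one attempt and no reset: what is moved stays moved. The work goes in short steps, Python scripts to look and compute and a shell command to move; the robot and the scene stay as the last step left them, time stands still between calls to the robot, and variables do not carry over. Pictures are saved under pics/ and viewed, at most 14 in all, crops included, and the job is handed in when it is done.

```bash
ls; mkdir -p pics
cat > h.py <<'E'
import numpy as np, cv2
from scipy.spatial.transform import Rotation as R
from workcell import manip
def cal(c):
    k=manip.get_calibration(c); return k, R.from_quat(k["orientation"]).as_matrix(), np.array(k["xyz"])
def pts(c,depth,mask):
    k,M,t=cal(c); v,u=np.nonzero(mask&(depth>0)); z=depth[v,u]
    P=np.c_[(u-k["cx"])/k["fx"]*z, -(v-k["cy"])/k["fy"]*z, -z]
    return P@M.T+t
def px(c,p):
    k,M,t=cal(c); q=(np.asarray(p)-t)@M
    return np.array([k["cx"]+k["fx"]*q[...,0]/-q[...,2], k["cy"]+k["fy"]*q[...,1]/q[...,2]]).T
def ray(c,uv,z):
    k,M,t=cal(c); d=M@np.array([(uv[0]-k["cx"])/k["fx"],-(uv[1]-k["cy"])/k["fy"],-1]); return t+d*(z-t[2])/d[2]
def save(im,n): cv2.imwrite("pics/"+n,im[...,::-1])
def togo(p,rot):  # rows needed to reach pose (rot = Rotation) from now
    o=manip.get_obs(); A=R.from_quat(o["ee_rot"])
    return np.round(np.r_[A.inv().apply(np.asarray(p)-o["position"])/.05,np.degrees((A.inv()*rot).as_rotvec())/8],2)
E
python3 - <<'E'
from h import *
print(manip.get_obs()); 
for c in("top","scene"):
    print(manip.get_calibration(c)); im,d=manip.camera(c); save(im,c+"0.png"); np.savez("/tmp/"+c,im=im,d=d)
    for n in("nut_a","bush_a","block_a","tray","tin","washer","tray_grip","tray_lip","knee_pad","lid_bar","clamp_tip","clamp_pivot","lid_hinge"):
        if n in("tray_grip","tray_lip","knee_pad","lid_bar","clamp_tip","clamp_pivot","lid_hinge","washer"):
            r=manip.tip_of(n,c); print(c,n,[(np.round(x["pixel"]),round(x["p"],2)) for x in r][:3])
        else:
            r=manip.find_in(n,c); print(c,n,[(np.round(x["box"]),round(x["p"],2)) for x in r])
E
```

```text
pics
{'clock': 0.0, 'joint_pos': array([ 1.108398  ,  0.33284866, -0.06468729,  1.46095219,  0.0216147 ,
        1.34990163, -0.08852822]), 'joint_velocities': array([ 0.0002352 , -0.00101339,  0.00213279,  0.00040849,  0.00243606,
        0.00096356,  0.00080859]), 'tau': array([-5.43850565e-04, -6.25443935e+01,  4.86875558e-02, -3.91596973e+01,
        1.61460461e-02,  9.98779113e-03, -2.65161145e-05]), 'position': array([ 0.26591345, -0.56517594,  0.22132522]), 'ee_rot': array([ 9.75920928e-01,  2.18123456e-01, -1.95539850e-04, -6.79390882e-04]), 'ft_force': array([-1.04608246, -0.15442534,  0.18571606]), 'torque': array([-0.05204936, -0.004939  ,  0.01112738]), 'grasp_force': 0.0, 'grip_width': 0.9989288049357498}
{'fx': 397.8048390034801, 'fy': 397.8048390034801, 'cx': 325.5530373918081, 'cy': 197.12829990431658, 'xyz': array([ 0.41823961, -0.01342105,  1.35561076]), 'orientation': array([ 0.05282961, -0.04626851, -0.69766555,  0.71297338])}
top nut_a [(array([299., 188., 313., 204.]), 0.64), (array([327., 191., 334., 200.]), 0.46)]
top bush_a [(array([437., 204., 451., 224.]), 
[... 1343 characters left out ...]
ay([317., 300., 329., 313.]), 0.6), (array([411., 296., 426., 315.]), 0.47)]
scene tray [(array([331., 171., 347., 194.]), 0.66), (array([364., 262., 440., 337.]), 0.57)]
scene tin [(array([272., 272., 300., 307.]), 0.97)]
scene washer [(array([296., 197.]), 0.92), (array([352., 338.]), 0.74)]
scene tray_grip [(array([338., 195.]), 0.56)]
scene tray_lip [(array([386., 274.]), 0.84), (array([387., 314.]), 0.53)]
scene knee_pad [(array([337., 194.]), 0.27)]
scene lid_bar [(array([278., 118.]), 0.79), (array([388., 316.]), 0.41)]
scene clamp_tip [(array([339., 176.]), 0.58)]
scene clamp_pivot [(array([340., 194.]), 0.8), (array([300., 196.]), 0.33)]
scene lid_hinge [(array([264., 188.]), 0.96)]
```

Run:
```python
from h import *
a=np.load("/tmp/top.npz"); save(cv2.resize(a["im"][120:290,210:470],None,fx=3,fy=3,interpolation=2),"t1.png")
a=np.load("/tmp/scene.npz"); save(cv2.resize(a["im"][90:360,220:480],None,fx=2.2,fy=2.2,interpolation=2),"s1.png")
```

```text
(no output)
```

View pics/t1.png

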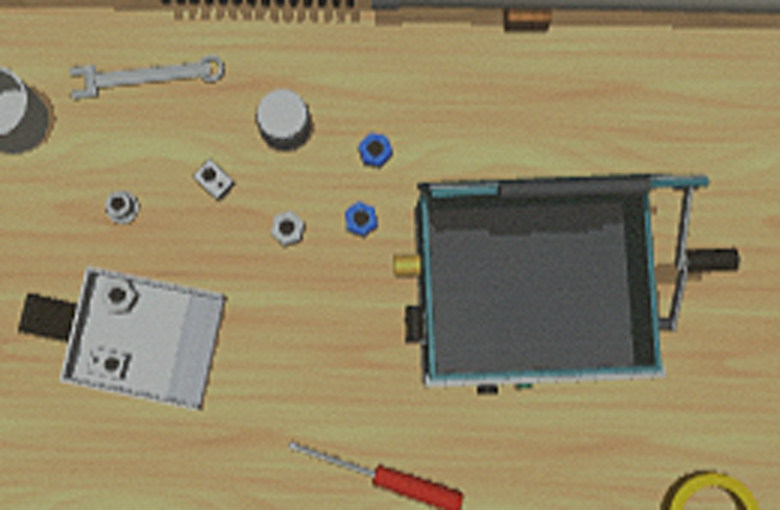

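View pics/s1.png

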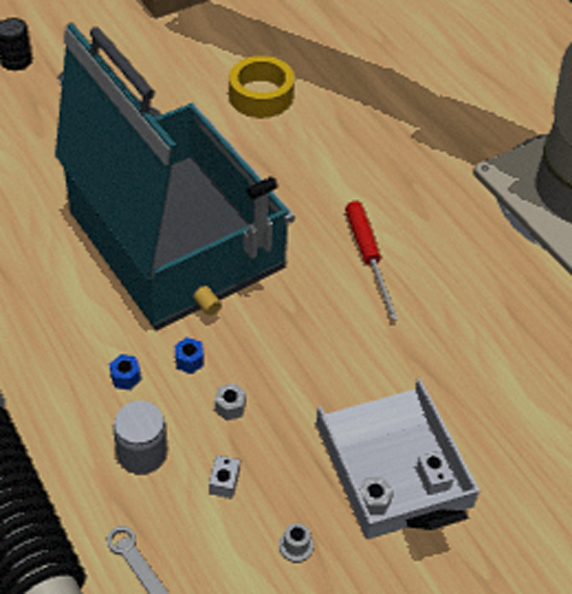

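```bash
cat > m.py <<'E'
from h import *
def hm(c,im,d):
    P=pts(c,np.where(d>0,d,0),np.ones_like(d,bool)); W=np.full(d.shape+(3,),np.nan); W[d>0]=P; return W
def comp(c,im,d,zmin=.010):
    W=hm(c,im,d); m=(np.nan_to_num(W[...,2],nan=0)>zmin).astype(np.uint8)
    n,l,s,ce=cv2.connectedComponentsWithStats(m)
    for i in range(1,n):
        if s[i,4]<25 or s[i,4]>9000: continue
        q=W[l==i]; zt=np.percentile(q[:,2],90); t=q[q[:,2]>zt-.008]
        r=cv2.minAreaRect((t[:,:2]*1000).astype(np.float32)); b=cv2.minAreaRect((q[:,:2]*1000).astype(np.float32))
        print(c,ce[i].round(),s[i,4],"ztop",zt.round(4),"topmean",t.mean(0).round(4),"rect",np.round(r[0]),np.round(r[1]),round(r[2]),"col",im[l==i].mean(0).round())
E
python3 - <<'E'
from m import *
for c in("top","scene"):
    a=np.load(f"/tmp/{c}.npz"); im,d=a["im"],a["d"]; comp(c,im,d)
    W=hm(c,im,d); z=W[...,2]
    print("bench z",np.nanmedian(z))
    if c=="top":
        m=(z>.104)&(z<.116); m[:, :340]=0; m[:,440:]=0
        q=W[m]; print("rim",len(q),cv2.minAreaRect((q[:,:2]*1000).astype(np.float32)), np.median(q[:,2]))
        hsv=cv2.cvtColor(im,cv2.COLOR_RGB2HSV); 
for n,c,z in(("tray_lip","top",.016),("tray_lip","scene",.016),("tray_grip","top",.068)):
    pass
print("lip",ray("top",(277,235),.016),ray("scene",(386,274),.016))
print("hinge",ray("top",(388,184),.11),ray("scene",(264,188),.11))
print("bar",ray("top",(400,182),.335),ray("scene",(278,118),.335))
print("knee",ray("top",(451,206),.167),"clampP",ray("scene",(340,194),.127),ray("top",(350,229),.127),"tip",ray("scene",(339,176),.197),"washer",ray("top",(386,216),0),ray("scene",(296,197),0))
E
```

```text
top [209. 156.] 524 ztop 0.0937 topmean [0.7315 0.3922 0.0927] rect [730. 392.] [79. 79.] 81 col [95. 94. 88.]
top [304. 160.] 298 ztop 0.0723 topmean [0.7301 0.0768 0.0698] rect [731.  77.] [52. 50.] 0 col [137. 138. 135.]
top [114. 187.] 1740 ztop 0.0891 topmean [0.619  0.6982 0.0878] rect [618. 698.] [142. 205.] 6 col [37. 46. 71.]
top [335. 170.] 93 ztop 0.0278 topmean [ 0.7015 -0.0285  0.0245] rect [701. -29.] [34. 34.] 1 col [ 59.  81. 128.]
top [281. 180.] 97 ztop 0.0285 topmean [0.6632 0.1544 0.0256] rect [664. 154.] [37. 27.] 46 col [131. 132. 130.]
top [391. 213.] 5563 ztop 0.2015 topmean [ 0.5961 -0.1905  0.2971] rect [ 594. -182.] [136. 309.] 22 col [75. 80. 77.]
top [249. 188.] 63 ztop 0.0334 topmean [0.6319 0.2615 0.0302] rect [633. 262.] [26. 24.] 7 col [112. 114. 110.]
top [330. 193.] 91 ztop 0.0278 topmean [ 0.6218 -0.0133  0.0241] rect [622. -14.] [34. 36.] 35 col [ 63.  87. 133.]
top [305. 196.] 92 ztop 0.0263 topmean [0.6097 0.0703 0.0236] rect [610.  70.] [36. 31.] 47 col [129. 131. 128.]
top [525. 203.] 309 ztop 0.0683 topmean [ 0.5994 -0.6595  0.0655] rect [ 59
[... 2484 characters left out ...]
4 0.5782 0.014 ] rect [282. 560.] [105. 217.] 62 col [31. 34. 37.]
scene [348. 385.] 664 ztop 0.0961 topmean [0.7234 0.3769 0.0949] rect [726. 383.] [57. 78.] 61 col [110. 110. 107.]
bench z -6.306752787255121e-05
lip [0.47534028 0.16135732 0.016     ] [0.4726064  0.15313342 0.016     ]
hinge [ 0.64022891 -0.19705839  0.11      ] [ 0.65726212 -0.19444523  0.11      ]
bar [ 0.60606142 -0.1950573   0.335     ] [ 0.59871434 -0.19451758  0.335     ]
knee [ 0.56701454 -0.3774608   0.167     ] clampP [ 0.4912765  -0.06253146  0.127     ] [ 0.49396219 -0.07761374  0.127     ] tip [ 0.49549725 -0.06454299  0.197     ] washer [ 0.5487933  -0.20649057  0.        ] [ 0.55431425 -0.21155815  0.        ]
```

```bash
cat >> h.py <<'E'
def down(a,tilt=0,about=None):
    "tool down, closing line at world angle a (deg)"
    a=np.radians(a); y=np.array([np.cos(a),np.sin(a),0]); z=np.array([0,0,-1.]); return R.from_matrix(np.c_[np.cross(y,z),y,z])
def best(p,a):
    o=manip.get_obs(); A=R.from_quat(o["ee_rot"]); c=[down(a),down(a+180)]; 
    r=min(c,key=lambda r:(A.inv()*r).magnitude()); return togo(p,r)
def st():
    o=manip.get_obs(); print("t",round(o["clock"],2),"p",np.round(o["position"],4),"F",np.round(o["ft_force"],1),"w",round(o["grip_width"],3),"g",round(o["grasp_force"],1),"j",np.round(o["joint_pos"],2))
E
python3 - <<'E'
from m import *
print(best([.40,0,.30],-30))
A=R.from_quat(manip.get_obs()["ee_rot"]);print(A.as_matrix().round(3))
a=np.load("/tmp/top.npz"); im,d=a["im"],a["d"]
W=hm("top",im,d);z=W[...,2]
m=(z>.100)&(z<.118)&(W[...,0]>.42)&(W[...,0]<.68)&(W[...,1]<-.06)&(W[...,1]>-.34)
q=W[m]
# fit outer rectangle 200x240 ring: points should lie within 6mm of border inside
from scipy.optimize import minimize
hw=np.array([.097,.117])
def cost(v):
    c,s=np.cos(v[2]),np.sin(v[2]); e=(q[:,:2]-v[:2])@np.array([[c,-s],[s,c]])
    k=np.abs(np.max(np.abs(e)-hw,axis=1)); return np.minimum(k,.01).sum()
b=min((minimize(cost,[x,y,t],method="Nelder-Mead",options=dict(xatol=1e-5,fatol=1e-6,initial_simplex=[[x,y,t],[x+.01,y,t],[x,y+.01,t],[x,y,t+.05]])) for x in(.545,.555) for y in(-.19,-.205) for t in(-.05,.03)),key=lambda r:r.fun)
print("washer",b.x,b.fun/len(q),len(q))
E
python3 -m pendant '[[0,0,-1,0,0,0,0.6],[0,0,-1.5,0,0,0,0.6],[0,0,-1.6,0,0,0,0.6],[0,0,-1.6,0,0,0,0.6],[0,0,-1.6,0,0,0,0.6],[0,0,-1.6,0,0,0,0.6],[0,0,-1.6,0,0,0,0.6],[0,0,-1.6,0,0,0,0.6],[0,0,-1.6,0,0,0,0.6],[0,0,-1.6,0,0,0,0.6]]' 60
```

```text
[ 7.24 -9.09 -1.56  0.   -0.   -4.35]
[[ 0.905  0.426  0.   ]
 [ 0.426 -0.905 -0.   ]
 [ 0.     0.    -1.   ]]
washer [ 0.54415266 -0.20153137  0.06140738] 0.0028168650306145938 618
clock: 2.65
position: [0.2661, -0.5655, 0.3022]
ee_rot: [0.976, 0.218, 0.0, 0.0]
ft_force: [0.0, -0.8, 0.0]
grip_width: 0.801
grasp_force: 0.0
```

```bash
python3 -m pendant '[[7.2,-9.1,0,0,0,-4.35,0.6],[7.2,-9.1,0,0,0,-4.35,0.6],[7.2,-9.1,0,0,0,-4.35,0.6],[7.2,-9.1,0,0,0,-4.35,0.6],[7.2,-9.1,0,0,0,-4.35,0.6],[7.2,-9.1,0,0,0,-4.35,0.6],[7.2,-9.1,0,0,0,-4.35,0.6],[7.2,-9.1,0,0,0,-4.35,0.6],[7.2,-9.1,0,0,0,-4.35,0.6],[7.2,-9.1,0,0,0,-4.35,0.6]]'
python3 - <<'E'
from m import *
st(); print(best([.6105,.071,.10],-30))
E
```

```text
clock: 3.9
position: [0.3985, 0.0034, 0.3026]
ee_rot: [0.865, 0.502, 0.0, 0.001]
ft_force: [0.6, -0.9, 0.3]
grip_width: 0.799
grasp_force: 0.0
t 3.9 p [0.3985 0.0034 0.3026] F [ 0.6 -0.9  0.3] w 0.799 g 0.0 j [ 0.72 -0.22 -0.7   1.83 -0.14  1.48 -0.47]
[3.28 3.01 4.06 0.01 0.   0.04]
```

```bash
python3 -m pendant '[[3.3,3,2,0,0,0,0.6],[3.3,3,2,0,0,0,0.6],[3.3,3,3,0,0,0,0.6],[3.3,3,4,0,0,0,0.6],[3.3,3,4,0,0,0,0.6],[3.3,3,4,0,0,0,0.6],[3.3,3,4,0,0,0,0.6],[3.3,3,4,0,0,0,0.6],[3.3,3,4,0,0,0,0.6],[3.3,3,4,0,0,0,0.6]]'
python3 - <<'E'
from m import *
st(); im,d=manip.camera("scene"); comp("scene",im,d); print(best([.6105,.071,.018],-30))
save(cv2.resize(im[200:360,250:450],None,fx=3,fy=3),"s2.png")
E
```

```text
clock: 5.15
position: [0.6108, 0.0669, 0.1032]
ee_rot: [0.866, 0.5, 0.001, 0.001]
ft_force: [0.4, -0.4, -0.8]
grip_width: 0.803
grasp_force: 0.0
t 5.15 p [0.6108 0.0669 0.1032] F [ 0.4 -0.4 -0.8] w 0.803 g 0.0 j [ 0.43  0.53 -0.8   1.6   0.4   1.19 -0.98]
scene [121.   7.] 119 ztop 0.0713 topmean [ 0.754  -1.536   0.0706] rect [  752. -1534.] [18. 29.] 87 col [31. 33. 35.]
scene [226. 109.] 294 ztop 0.0684 topmean [ 0.601  -0.6555  0.0665] rect [ 601. -657.] [55. 48.] 67 col [31. 31. 30.]
scene [387. 200.] 297 ztop 0.0274 topmean [ 0.3277 -0.0741  0.0244] rect [338. -38.] [193.  24.] 72 col [125.  47.  42.]
scene [277. 258.] 161 ztop 0.0269 topmean [ 0.7038 -0.0255  0.0245] rect [704. -26.] [36. 36.] 53 col [ 25.  55. 118.]
scene [400. 301.] 1695 ztop 0.0423 topmean [0.4945 0.2775 0.0489] rect [487. 249.] [200. 132.] 79 col [113. 115. 119.]
scene [324. 271.] 170 ztop 0.0276 topmean [0.6117 0.0725 0.0248] rect [611.  71.] [41. 34.] 50 col [71. 71. 72.]
scene [284. 288.] 650 ztop 0.0727 topmean [0.7323 0.0789 0.0707] rect [732.  79.] [56. 55.] 82 col [114. 116. 122.]
scene [417. 304.] 226 ztop 0.0332 topmean [0.4559 0.2675 0.0304] rect [455. 267.] [38. 29.] 76 col [110. 112. 119.]
scene [322. 306.] 197 ztop 0.0292 topmean [0.6659 0.1579 0.0265] rect [665. 157.] [40. 29.] 48 col [118. 119. 125.]
scene [355. 335.] 142 ztop 0.0335 topmean [0.634  0.263  0.0311] rect [633. 263.] [27. 24.] 60 col [90. 92. 93.]
scene [562. 384.] 2272 ztop 0.0166 topmean [0.2852 0.5783 0.0139] rect [282. 560.] [106. 215.] 62 col [32. 35. 39.]
scene [348. 385.] 660 ztop 0.0962 topmean [0.7231 0.3775 0.0948] rect [727. 382.] [55. 78.] 63 col [113. 113. 110.]
[ 0.07 -0.05  1.7   0.01 -0.   -0.  ]
```

View pics/s2.png

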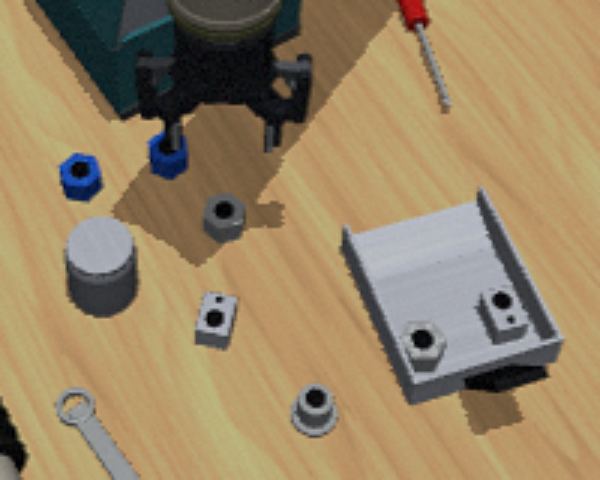

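```bash
python3 -m pendant '[[0.07,-0.05,0.8,0,0,0,0.6],[0.07,-0.05,1.5,0,0,0,0.6],[0.07,-0.05,1.68,0,0,0,0.6],[0.07,-0.05,1.68,0,0,0,0.6],[0.07,-0.05,1.68,0,0,0,-1],[0.07,-0.05,1.68,0,0,0,-1],[0.07,-0.05,1.68,0,0,0,-1],[0.07,-0.05,1.68,0,0,0,-1],[0.07,-0.05,1.68,0,0,0,-1],[0.07,-0.05,1.68,0,0,0,-1]]' 50
python3 -m pendant '[[0,0,-1,0,0,0,-1],[0,0,-1.8,0,0,0,-1],[0,0,-1.8,0,0,0,-1],[0,0,-1.8,0,0,0,-1],[0,0,-1.8,0,0,0,-1],[0,0,-1.8,0,0,0,-1],[0,0,-1.8,0,0,0,-1],[0,0,-1.8,0,0,0,-1],[0,0,-1.8,0,0,0,-1],[0,0,-1.8,0,0,0,-1]]'
cat >> h.py <<'E'
TO=np.array([.487,.239]); TY=np.radians(80)
def tr(x,y): c,s=np.cos(TY),np.sin(TY); return TO+np.array([c*x-s*y,s*x+c*y])
E
python3 - <<'E'
from m import *
st(); print(tr(-.028,-.038),best(np.r_[tr(-.028,-.038),.1],80))
E
```

```text
clock: 6.45
position: [0.6101, 0.0716, 0.0181]
ee_rot: [0.866, 0.5, -0.0, 0.0]
ft_force: [0.5, 0.0, 0.5]
grip_width: 0.002
grasp_force: 0.0
clock: 7.7
position: [0.6102, 0.0716, 0.1081]
ee_rot: [0.866, 0.5, 0.0, 0.0]
ft_force: [-0.7, 0.9, 0.6]
grip_width: -0.003
grasp_force: 0.0
t 7.7 p [0.6102 0.0716 0.1081] F [-0.7  0.9  0.6] w -0.003 g 0.0 j [ 0.42  0.52 -0.81  1.59  0.4   1.2  -0.99]
[0.51956055 0.20482675] [ 1.4  -2.9   0.16  0.   -0.    8.75]
```

```bash
cat > look.py <<'E'
from m import *
import sys
ims={}
for c in sys.argv[1].split(","):
    im,d=manip.camera(c); np.savez("/tmp/"+c,im=im,d=d); ims[c]=im
    W=hm(c,im,d); m=(np.nan_to_num(W[...,2])>.01).astype(np.uint8); n,l,s,ce=cv2.connectedComponentsWithStats(m)
    for i in range(1,n):
        if 40<s[i,4]<400:
            q=W[l==i]; zt=np.percentile(q[:,2],90); t=q[q[:,2]>zt-.008]; r=cv2.minAreaRect((t[:,:2]*1000).astype(np.float32))
            if .4<t[:,0].mean()<.9 and -.1<t[:,1].mean()<.36 and zt<.05: print(c,ce[i].round(),s[i,4],zt.round(4),t.mean(0).round(4),np.round(r[1]),round(r[2]),im[l==i].mean(0).round())
E
python3 look.py scene
python3 - <<'E'
from m import *
im=np.load("/tmp/scene.npz")["im"];save(cv2.resize(im[200:360,250:450],None,fx=3,fy=3),"s3.png")
E
```

```text
scene [306. 250.] 154 0.0276 [ 0.6237 -0.0104  0.0249] [40. 32.] 63 [17. 40. 89.]
scene [277. 258.] 156 0.0273 [ 0.7045 -0.0254  0.0246] [38. 35.] 44 [ 26.  55. 118.]
scene [324. 271.] 166 0.0271 [0.6116 0.0725 0.0248] [35. 37.] 88 [70. 71. 71.]
scene [417. 304.] 228 0.033 [0.4555 0.2673 0.0308] [39. 30.] 75 [110. 113. 119.]
scene [322. 306.] 193 0.0293 [0.666  0.158  0.0265] [40. 28.] 49 [118. 119. 125.]
scene [355. 335.] 146 0.0335 [0.634  0.2635 0.0311] [27. 24.] 60 [91. 92. 93.]
```

View pics/s3.png

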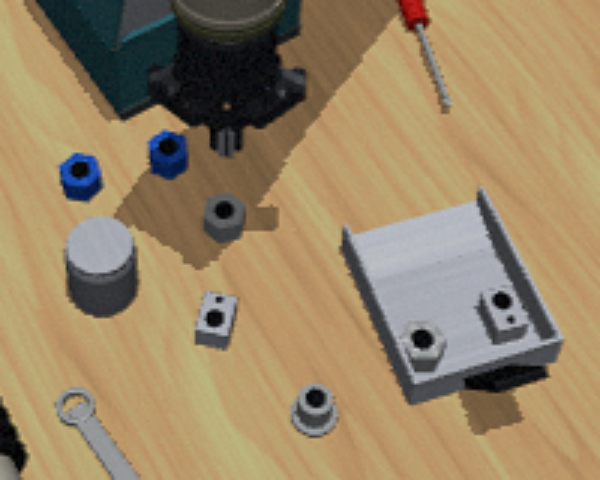

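Run:
```python
from m import *
o=manip.get_obs();p=np.array(o["position"]);A=R.from_quat(o["ee_rot"])
print("tip px",px("scene",p+A.apply([0,0,.014])),"tcp px",px("scene",p),manip.tip_reach)
a=np.load("/tmp/scene.npz");W=hm("scene",a["im"],a["d"])
for r in range(236,262,3): print(r,[(c,W[r,c].round(3).tolist()) for c in range(322,331,4)])
```

```text
tip px [325.01598296 254.62799408] tcp px [325.05766263 251.38967088] 0.014
236 [(322, [0.625, 0.083, 0.194]), (326, [0.605, 0.067, 0.163]), (330, [0.609, 0.092, 0.195])]
239 [(322, [0.622, 0.077, 0.174]), (326, [0.61, 0.074, 0.163]), (330, [0.606, 0.088, 0.176])]
242 [(322, [0.623, 0.079, 0.165]), (326, [0.615, 0.084, 0.165]), (330, [0.607, 0.089, 0.166])]
245 [(322, [0.62, 0.073, 0.143]), (326, [0.614, 0.083, 0.152]), (330, [0.604, 0.084, 0.146])]
248 [(322, [0.621, 0.075, 0.133]), (326, [0.615, 0.084, 0.141]), (330, [0.602, 0.081, 0.128])]
251 [(322, [0.58, 0.001, 0.002]), (326, [0.613, 0.081, 0.124]), (330, [0.56, 0.01, 0.0])]
254 [(322, [0.584, 0.008, -0.001]), (326, [0.574, 0.013, -0.001]), (330, [0.565, 0.019, -0.001])]
257 [(322, [0.589, 0.018, 0.0]), (326, [0.579, 0.022, -0.001]), (330, [0.57, 0.028, -0.0])]
260 [(322, [0.594, 0.026, 0.0]), (326, [0.584, 0.032, 0.001]), (330, [0.575, 0.037, 0.002])]
```

```bash
python3 -m pendant '[[0,0,0,0,0,0,0.4],[0,0,0,0,0,0,0.4],[0,0,0,0,0,0,0.4],[0,0,0.8,0,0,0,0.4],[0,0,1.5,0,0,0,0.4],[0,0,1.75,0,0,0,0.4],[0,0,1.75,0,0,0,0.4],[0,0,1.75,0,0,0,0.4],[0,0,1.75,0,0,0,0.4],[0,0,1.75,0,0,0,0.4]]' 50
python3 - <<'E'
from m import *
im,d=manip.camera("scene");save(cv2.resize(im[210:300,265:385],None,fx=5,fy=5,interpolation=2),"s4.png")
o=manip.get_obs();p=np.array(o["position"]);A=R.from_quat(o["ee_rot"])
for s in(1,-1): print(px("scene",p+A.apply([[0,s*.042,.014],[0,s*.042,0],[.011*1,s*.042,.014],[-.011,s*.042,.014]])).round(1).tolist())
E
```

```text
clock: 9.0
position: [0.6105, 0.0715, 0.0213]
ee_rot: [0.866, 0.5, 0.0, 0.0]
ft_force: [-0.7, 1.3, 0.7]
grip_width: 0.702
grasp_force: 0.0
[[308.8, 273.2], [308.7, 270.3], [308.6, 276.7], [309.0, 269.7]]
[[340.6, 274.1], [340.8, 271.1], [340.6, 277.6], [340.6, 270.5]]
```

View pics/s4.png

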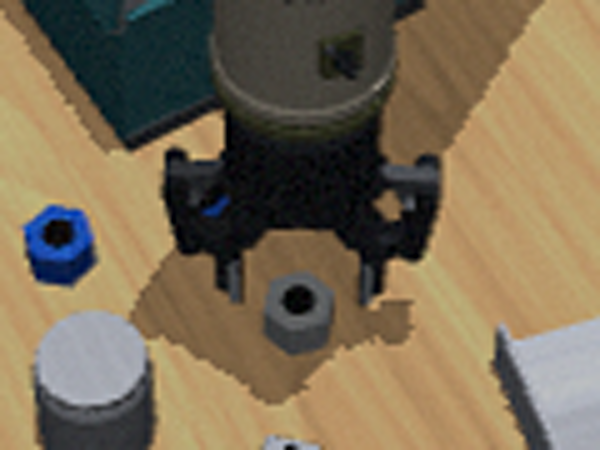

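```bash
python3 -m pendant '[[0,0,0.1,0,0,0,0.4],[0,0,0.2,0,0,0,0.4],[0,0,0.3,0,0,0,0.4],[0,0,0.3,0,0,0,0.4],[0,0,0.3,0,0,0,-1],[0,0,0.3,0,0,0,-1],[0,0,0.3,0,0,0,-1],[0,0,0.3,0,0,0,-1],[0,0,0.3,0,0,0,-1],[0,0,0.3,0,0,0,-1]]' 50
```

```text
clock: 10.3
position: [0.6105, 0.0717, 0.0062]
ee_rot: [0.866, 0.5, 0.0, 0.0]
ft_force: [-1.3, 0.1, 5.4]
grip_width: 0.389
grasp_force: 49.6
```

Run:
```python
from m import *
st();im,d=manip.camera("scene");save(cv2.resize(im[210:300,265:385],None,fx=5,fy=5,interpolation=2),"s5.png")
```

```text
t 10.3 p [0.6105 0.0717 0.0062] F [-1.3  0.1  5.4] w 0.389 g 49.6 j [ 0.38  0.64 -0.75  1.66  0.49  1.03 -1.05]
```

View pics/s5.png

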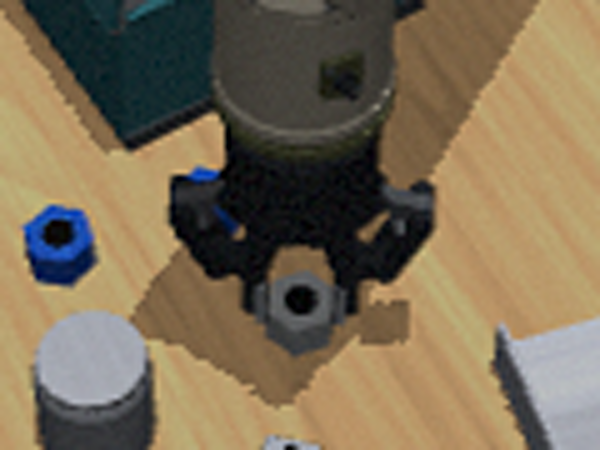

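```bash
python3 -m pendant '[[0,0,-1,0,0,0,-1],[0,0,-1.8,0,0,0,-1],[0,0,-1.8,0,0,0,-1],[0,0,-1.8,0,0,0,-1],[0,0,-1.8,0,0,0,-1],[0,0,-1.8,0,0,0,-1],[0,0,-1.8,0,0,0,-1],[0,0,-1.8,0,0,0,-1],[0,0,-1.8,0,0,0,-1],[0,0,-1.8,0,0,0,-1]]'
python3 - <<'E'
from m import *
st(); print(tr(-.028,-.038),best(np.r_[tr(-.028,-.038),.1],80))
E
```

```text
clock: 11.6
position: [0.6101, 0.0716, 0.0956]
ee_rot: [0.866, 0.5, 0.0, 0.0]
ft_force: [-1.0, -0.4, -0.3]
grip_width: 0.389
grasp_force: 50.0
t 11.6 p [0.6101 0.0716 0.0956] F [-1.  -0.4 -0.3] w 0.389 g 50.0 j [ 0.42  0.54 -0.8   1.6   0.41  1.18 -1.  ]
[0.51956055 0.20482675] [ 1.4  -2.9  -0.09  0.   -0.    8.75]
```

```bash
python3 -m pendant '[[1.3,-2.9,-0.2,0,0,8.75,-1],[1.3,-2.9,-0.2,0,0,8.75,-1],[1.3,-2.9,-0.2,0,0,8.75,-1],[1.3,-2.9,-0.2,0,0,8.75,-1],[1.3,-2.9,-0.2,0,0,8.75,-1],[1.3,-2.9,-0.2,0,0,8.75,-1],[1.3,-2.9,-0.2,0,0,8.75,-1],[1.3,-2.9,-0.2,0,0,8.75,-1],[1.3,-2.9,-0.2,0,0,8.75,-1],[1.3,-2.9,-0.2,0,0,8.75,-1]]'
python3 -m pendant '[[0,0,0.8,0,0,0,-1],[0,0,1.4,0,0,0,-1],[0,0,1.4,0,0,0,-1],[0,0,1.4,0,0,0,0.05],[0,0,1.4,0,0,0,0.05],[0,0,1.4,0,0,0,0.05],[0,0,1.4,0,0,0,0.05],[0,0,0.5,0,0,0,0.05],[0,0,-0.3,0,0,0,0.05],[0,0,-0.3,0,0,0,0.05]]'
python3 look.py scene
python3 - <<'E'
from m import *
st(); 
for a in (46,-44,134): print(best([.6645,.156,.095],a))
E
```

```text
clock: 12.85
position: [0.5171, 0.2004, 0.1056]
ee_rot: [0.996, -0.087, 0.0, -0.0]
ft_force: [0.2, -0.0, -0.6]
grip_width: 0.389
grasp_force: 50.0
clock: 14.1
position: [0.5188, 0.2013, 0.1239]
ee_rot: [0.996, -0.087, 0.003, -0.001]
ft_force: [-0.2, 0.1, -1.4]
grip_width: 0.523
grasp_force: 0.0
scene [306. 250.] 151 0.0279 [ 0.624  -0.0106  0.0247] [37. 35.] 19 [ 25.  55. 118.]
scene [277. 258.] 161 0.0273 [ 0.7035 -0.0258  0.0245] [37. 34.] 81 [ 25.  56. 119.]
scene [322. 306.] 194 0.0298 [0.6658 0.1579 0.027 ] [40. 28.] 49 [119. 121. 127.]
scene [355. 335.] 147 0.0334 [0.6341 0.2634 0.0308] [26. 26.] 78 [92. 94. 95.]
t 14.15 p [0.5178 0.2006 0.1218] F [-0.  -1.1 -0.8] w 0.529 g 0.0 j [ 0.13  0.33 -0.68  1.74  0.23  1.14 -2.37]
[ 3.04  0.37  0.54 -0.01 -0.02  4.25]
[ 3.04  0.37  0.54  0.   -0.02 -7.  ]
[ 3.04  0.37  0.54  0.   -0.02 -6.75]
```

```bash
python3 -m pendant '[[3.05,0.37,0.4,0,0,-7.1,0.1],[3.05,0.37,0.4,0,0,-7.1,0.1],[3.05,0.37,0.4,0,0,-7.1,0.1],[3.05,0.37,0.4,0,0,-7.1,0.1],[3.05,0.37,0.4,0,0,-7.1,0.1],[3.05,0.37,0.4,0,0,-7.1,0.1],[3.05,0.37,0.4,0,0,-7.1,0.1],[3.05,0.37,0.4,0,0,-7.1,0.1],[3.05,0.37,0.4,0,0,-7.1,0.1],[3.05,0.37,0.4,0,0,-7.1,0.1]]'
python3 - <<'E'
from m import *
st(); print(best([.665,.157,.007],-43))
E
```

```text
clock: 15.4
position: [0.664, 0.1557, 0.1006]
ee_rot: [0.918, 0.397, 0.0, 0.0]
ft_force: [0.8, -0.5, -0.7]
grip_width: 0.55
grasp_force: 0.0
t 15.4 p [0.664  0.1557 0.1006] F [ 0.8 -0.5 -0.7] w 0.55 g 0.0 j [ 0.21  0.66 -0.76  1.4   0.46  1.26 -1.33]
[ 0.03 -0.    1.87  0.    0.   -0.03]
```

```bash
python3 -m pendant '[[0.03,0,0.9,0,0,0,0.1],[0.03,0,1.6,0,0,0,0.1],[0.03,0,1.87,0,0,0,0.1],[0.03,0,1.87,0,0,0,0.1],[0.03,0,1.87,0,0,0,-1],[0.03,0,1.87,0,0,0,-1],[0.03,0,1.87,0,0,0,-1],[0.03,0,1.87,0,0,0,-1],[0.03,0,0.9,0,0,0,-1],[0.03,0,0.1,0,0,0,-1]]'
python3 - <<'E'
from m import *
st(); print(tr(-.03,.038),best(np.r_[tr(-.03,.038),.1],80),best(np.r_[tr(-.03,.0),.1],80))
E
```

```text
clock: 16.65
position: [0.6653, 0.1569, 0.0978]
ee_rot: [0.918, 0.397, 0.001, 0.0]
ft_force: [0.3, 0.4, 0.3]
grip_width: 0.305
grasp_force: 49.0
t 16.65 p [0.6653 0.1569 0.0978] F [0.3 0.4 0.3] w 0.305 g 49.0 j [ 0.21  0.67 -0.76  1.4   0.46  1.26 -1.34]
[0.44436786 0.2160544 ] [-2.16 -4.03 -0.05  0.   -0.01  7.1 ] [-1.75 -3.39 -0.05  0.   -0.01  7.1 ]
```

```bash
python3 -m pendant '[[-2.2,-4,-0.2,0,0,7.1,-1],[-2.2,-4,-0.2,0,0,7.1,-1],[-2.2,-4,-0.2,0,0,7.1,-1],[-2.2,-4,-0.2,0,0,7.1,-1],[-2.2,-4,-0.2,0,0,7.1,-1],[-2.2,-4,-0.2,0,0,7.1,-1],[-2.2,-4,-0.2,0,0,7.1,-1],[-2.2,-4,-0.2,0,0,7.1,-1],[-2.2,-4,-0.2,0,0,7.1,-1],[-2.2,-4,-0.2,0,0,7.1,-1]]'
python3 -m pendant '[[0,0,0.8,0,0,0,-1],[0,0,1.45,0,0,0,-1],[0,0,1.45,0,0,0,-1],[0,0,1.45,0,0,0,0.05],[0,0,1.45,0,0,0,0.05],[0,0,1.45,0,0,0,0.05],[0,0,1.45,0,0,0,0.05],[0,0,0.5,0,0,0,0.05],[0,0,-0.3,0,0,0,0.05],[0,0,-0.3,0,0,0,0.05]]'
python3 look.py scene
python3 - <<'E'
from m import *
st(); 
for a in (20,-44,-80): print(best([.634,.263,.095],a))
E
```

```text
clock: 17.9
position: [0.444, 0.2135, 0.1056]
ee_rot: [0.996, -0.087, -0.0, -0.0]
ft_force: [-0.6, 0.0, -0.5]
grip_width: 0.312
grasp_force: 49.1
clock: 19.15
position: [0.4457, 0.2144, 0.1236]
ee_rot: [0.996, -0.087, 0.003, -0.001]
ft_force: [0.3, 0.4, -0.4]
grip_width: 0.526
grasp_force: 0.0
scene [306. 250.] 151 0.0275 [ 0.624  -0.0107  0.0245] [36. 33.] 63 [ 24.  54. 117.]
scene [277. 258.] 158 0.0283 [ 0.7042 -0.0259  0.0249] [38. 36.] 60 [ 25.  55. 117.]
scene [417. 304.] 228 0.0335 [0.456  0.2676 0.0309] [41. 29.] 79 [103. 105. 111.]
scene [355. 334.] 143 0.0335 [0.6341 0.2637 0.031 ] [28. 24.] 60 [90. 92. 93.]
t 19.2 p [0.4448 0.2137 0.1217] F [-0.1 -0.5 -0.3] w 0.524 g 0.0 j [ 0.18  0.21 -0.78  1.89  0.16  1.1  -2.41]
[ 3.55 -1.63  0.55 -0.01 -0.02  7.5 ]
[ 3.55 -1.63  0.55  0.   -0.02 -7.  ]
[ 3.55 -1.63  0.55 -0.   -0.02 -2.5 ]
```

```bash
python3 -m pendant '[[3.55,-1.63,0.4,0,0,-2.5,0.1],[3.55,-1.63,0.4,0,0,-2.5,0.1],[3.55,-1.63,0.4,0,0,-2.5,0.1],[3.55,-1.63,0.4,0,0,-2.5,0.1],[3.55,-1.63,0.4,0,0,-2.5,0.1],[3.55,-1.63,0.4,0,0,-2.5,0.1],[3.55,-1.63,0.4,0,0,-2.5,0.1],[3.55,-1.63,0.4,0,0,-2.5,0.1],[3.55,-1.63,0.4,0,0,-2.5,0.1],[3.55,-1.63,0.4,0,0,-2.5,0.1]]'
python3 -m pendant '[[0,0,0.9,0,0,0,0.1],[0,0,1.6,0,0,0,0.1],[0,0,1.76,0,0,0,0.1],[0,0,1.76,0,0,0,0.1],[0,0,1.76,0,0,0,-1],[0,0,1.76,0,0,0,-1],[0,0,1.76,0,0,0,-1],[0,0,1.76,0,0,0,-1],[0,0,0.9,0,0,0,-1],[0,0,0.1,0,0,0,-1]]'
python3 - <<'E'
from m import *
st(); print(tr(-.035,.0),best(np.r_[tr(-.035,.0),.1],80))
E
```

```text
clock: 20.45
position: [0.6329, 0.2629, 0.1007]
ee_rot: [0.996, 0.087, 0.0, 0.0]
ft_force: [0.0, -0.1, -0.6]
grip_width: 0.551
grasp_force: 0.0
clock: 21.7
position: [0.6331, 0.2631, 0.0977]
ee_rot: [0.996, 0.087, 0.0, -0.0]
ft_force: [0.0, 0.5, -0.2]
grip_width: 0.291
grasp_force: 49.1
t 21.7 p [0.6331 0.2631 0.0977] F [ 0.   0.5 -0.2] w 0.291 g 49.1 j [ 0.02  0.66 -0.71  1.4   0.43  1.25 -2.12]
[0.48092231 0.20453173] [-3.2   0.63 -0.05 -0.   -0.01  2.5 ]
```

```bash
python3 -m pendant '[[-3.2,0.6,-0.2,0,0,2.5,-1],[-3.2,0.6,-0.2,0,0,2.5,-1],[-3.2,0.6,-0.2,0,0,2.5,-1],[-3.2,0.6,-0.2,0,0,2.5,-1],[-3.2,0.6,-0.2,0,0,2.5,-1],[-3.2,0.6,-0.2,0,0,2.5,-1],[-3.2,0.6,-0.2,0,0,2.5,-1],[-3.2,0.6,-0.2,0,0,2.5,-1],[-3.2,0.6,-0.2,0,0,2.5,-1],[-3.2,0.6,-0.2,0,0,2.5,-1]]'
python3 -m pendant '[[0,0,0.8,0,0,0,-1],[0,0,1.35,0,0,0,-1],[0,0,1.35,0,0,0,-1],[0,0,1.35,0,0,0,0],[0,0,1.35,0,0,0,0],[0,0,1.35,0,0,0,0],[0,0,1.35,0,0,0,0],[0,0,0.5,0,0,0,0],[0,0,-0.5,0,0,0,0],[0,0,-1.5,0,0,0,0]]'
python3 -m pendant '[[2,0,-1.5,0,0,-7,1],[2,0,-1.5,0,0,-7,1],[2,0,-1.5,0,0,-7,1],[2,0,-1.5,0,0,-7,1],[2,0,-1.5,0,0,-7,1],[2,0,-1.5,0,0,-7,1],[2,0,-1.5,0,0,-7,1],[2,0,-1.5,0,0,-7,1],[2,0,-1.5,0,0,-7,1],[2,0,-1.5,0,0,-7,1]]'
python3 look.py scene,top
python3 - <<'E'
from m import *
st(); a=np.load("/tmp/scene.npz")["im"]; b=np.load("/tmp/top.npz")["im"]
im=np.hstack([cv2.resize(a[230:350,310:450],(560,480)),]); save(im,"s6.png")
for c in("top","scene"): print(c,[(np.round(x["pixel"],1),round(x["p"],2)) for n in("tray_lip","tray_grip","tray") for x in manip.tip_of(n,c)[:1]])
W=hm("top",b,np.load("/tmp/top.npz")["d"]); z=W[...,2]
m=(z>.01)&(W[...,0]>.38)&(W[...,0]<.6)&(W[...,1]>.12)&(W[...,1]<.32)&(z<.05)
q=W[m]; print(cv2.minAreaRect((q[:,:2]*1000).astype(np.float32)))
m=(z>.05)&(z<.1)&(W[...,0]>.4)&(W[...,0]<.6)&(W[...,1]>.29)&(W[...,1]<.4)
q=W[m]; print("tab",len(q),q.mean(0),cv2.minAreaRect((q[:,:2]*1000).astype(np.float32)),q[:,2].max())
E
```

```text
clock: 22.95
position: [0.4806, 0.2057, 0.1056]
ee_rot: [0.996, -0.087, -0.0, 0.0]
ft_force: [-0.8, -1.0, -0.7]
grip_width: 0.287
grasp_force: 49.3
clock: 24.2
position: [0.4803, 0.2056, 0.1822]
ee_rot: [0.996, -0.087, -0.0, 0.0]
ft_force: [0.9, 0.1, 0.9]
grip_width: 0.496
grasp_force: 0.0
clock: 25.45
position: [0.579, 0.1883, 0.2556]
ee_rot: [0.921, 0.391, 0.0, 0.0]
ft_force: [0.4, -0.1, -0.3]
grip_width: 0.999
grasp_force: 0.0
scene [306. 250.] 152 0.028 [ 0.624  -0.0108  0.0252] [36. 32.] 63 [ 27.  58. 122.]
scene [277. 258.] 155 0.0272 [ 0.7043 -0.0255  0.0248] [36. 37.] 22 [ 28.  59. 125.]
scene [417. 304.] 221 0.0333 [0.4559 0.2677 0.0307] [40. 30.] 78 [116. 119. 125.]
top [335. 170.] 92 0.0269 [ 0.7016 -0.0284  0.0239] [35. 32.] 88 [ 58.  82. 132.]
top [330. 193.] 92 0.0271 [ 0.6215 -0.0128  0.0245] [34. 36.] 38 [ 62.  88. 135.]
t 25.55 p [0.579  0.1883 0.2556] F [-0.5 -0.   0.4] w 0.999 g 0.0 j [ 0.28  0.41 -0.89  1.42  0.32  1.46 -1.37]
top [(array([219.8, 222.5]), 0.76), (array([401.3, 186.1]), 0.36)]
scene [(array([387. , 273.9]), 0.69), (array([419.4, 328.5]), 0.62), (array([399.9, 300.7]), 0.6)]
((456.944091796875, 303.680908203125), (105.3451919555664, 40.116310119628906), 32.1765022277832)
tab 152 [0.50112961 0.33172954 0.07124224] ((501.3491516113281, 332.39715576171875), (29.9847354888916, 43.211891174316406), 80.10995483398438) 0.09247448328614238
```

View pics/s6.png

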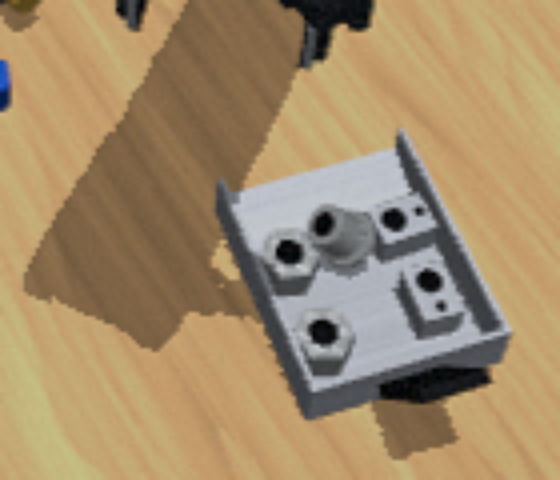

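```bash
cat >> h.py <<'E'
def traytool(G,yaw,tip,adv=.008):
    "tool pose holding the tab, grip point G, tray yaw and tip (deg, lip down positive)"
    T=R.from_euler("z",yaw,degrees=True)*R.from_euler("y",-tip,degrees=True)
    s,c=.5,np.sqrt(.75); z=-np.array([s,0,c]); y=-np.array([c,0,-s]); M=T*R.from_matrix(np.c_[np.cross(y,z),y,z])
    return np.asarray(G)+T.apply(z)*adv, M
def lipgrip(L,yaw,tip):
    T=R.from_euler("z",yaw,degrees=True)*R.from_euler("y",-tip,degrees=True); return np.asarray(L)+T.apply([.1865,0,.0516])
E
python3 - <<'E'
from m import *
g=ray("scene",(419.4,328.5),.0676); l=ray("scene",(387,273.9),.016); l2=ray("top",(277,235),.016); print(g,l,l2,np.degrees(np.arctan2(*(g-l)[1::-1])),np.hypot(*(g-l)[:2]))
a=np.load("/tmp/scene.npz");W=hm("scene",a["im"],a["d"]);z=W[...,2]
m=(z>.03)&(z<.045)&(W[...,0]>.4)&(W[...,0]<.58)&(W[...,1]>.14)&(W[...,1]<.4)
q=W[m];print("walls",len(q),cv2.minAreaRect((q[:,:2]*1000).astype(np.float32)))
m=(z>.05)&(z<.1)&(W[...,0]>.4)&(W[...,0]<.6)&(W[...,1]>.27)&(W[...,1]<.4)
q=W[m];print("tab",len(q),q.mean(0),cv2.minAreaRect((q[:,:2]*1000).astype(np.float32)),q[:,2].max())
G=np.array([.5005,.333,.0676])
for b in(-.12,-.0): print(togo(*traytool(G,80,0,b)))
E
```

```text
[0.50871055 0.33802755 0.0676    ] [0.47013794 0.15410746 0.016     ] [0.47534028 0.16135732 0.016     ] 78.15532215039482 0.1879213856368557
walls 909 ((484.1802673339844, 236.351806640625), (171.56471252441406, 133.01197814941406), 79.69432830810547)
tab 136 [0.50700252 0.3370029  0.07777571] ((503.4710388183594, 333.07135009765625), (29.797611236572266, 45.35576248168945), 79.39038848876953) 0.09029673916185477
[ 1.99 -3.81  1.68 -3.44 -1.83  6.83]
[ 0.99 -3.14  3.76 -3.44 -1.83  6.83]
```

```bash
python3 -m pendant '[[2,-3.8,1.6,-3.44,-1.83,6.83,0.6],[2,-3.8,1.6,-3.44,-1.83,6.83,0.6],[2,-3.8,1.6,-3.44,-1.83,6.83,0.6],[2,-3.8,1.6,-3.44,-1.83,6.83,0.6],[2,-3.8,1.6,-3.44,-1.83,6.83,0.6],[2,-3.8,1.6,-3.44,-1.83,6.83,0.6],[2,-3.8,1.6,-3.44,-1.83,6.83,0.6],[2,-3.8,1.6,-3.44,-1.83,6.83,0.6],[2,-3.8,1.6,-3.44,-1.83,6.83,0.6],[2,-3.8,1.6,-3.44,-1.83,6.83,0.6]]' 110
python3 - <<'E'
from m import *
st()
G=np.array([.503,.333,.0676])
for b in(-.04,.01): print(togo(*traytool(G,79.6,0,b)))
E
```

```text
clock: 27.1
position: [0.5116, 0.3922, 0.1752]
ee_rot: [0.962, -0.083, -0.023, 0.258]
ft_force: [-0.4, -0.5, 0.3]
grip_width: 0.798
grasp_force: 0.0
t 27.1 p [0.5116 0.3922 0.1752] F [-0.4 -0.5  0.3] w 0.798 g 0.0 j [-0.88  0.74  0.02  1.05  0.25  1.8  -2.6 ]
[ 0.04 -0.04  1.66 -0.   -0.03  0.06]
[ 0.03 -0.04  2.66 -0.   -0.03  0.06]
```

```bash
python3 -m pendant '[[0,0,0.8,0,0,-0.15,0.6],[0,0,1.6,0,0,-0.15,0.6],[0.03,-0.04,2.2,0,0,-0.15,0.6],[0.03,-0.04,2.66,0,0,-0.15,0.6],[0.03,-0.04,2.66,0,0,-0.15,0.6],[0.03,-0.04,2.66,0,0,-0.15,0.6],[0.03,-0.04,2.66,0,0,-0.15,0.6],[0.03,-0.04,2.66,0,0,-0.15,0.6],[0.03,-0.04,2.66,0,0,-0.15,0.6],[0.03,-0.04,2.66,0,0,-0.15,0.6]]' 110
python3 - <<'E'
from m import *
st();print(manip.get_obs()["joint_pos"][6])
im,d=manip.camera("scene"); save(cv2.resize(im[190:380,300:500],None,fx=3,fy=3),"s7.png")
E
```

```text
clock: 28.35
position: [0.5021, 0.3283, 0.0594]
ee_rot: [0.963, -0.074, -0.025, 0.257]
ft_force: [0.1, 0.5, 0.2]
grip_width: 0.8
grasp_force: 0.0
t 28.35 p [0.5021 0.3283 0.0594] F [0.1 0.5 0.2] w 0.8 g 0.0 j [-0.86  0.72  0.07  1.34  0.24  1.53 -2.59]
-2.5911343639751174
```

View pics/s7.png

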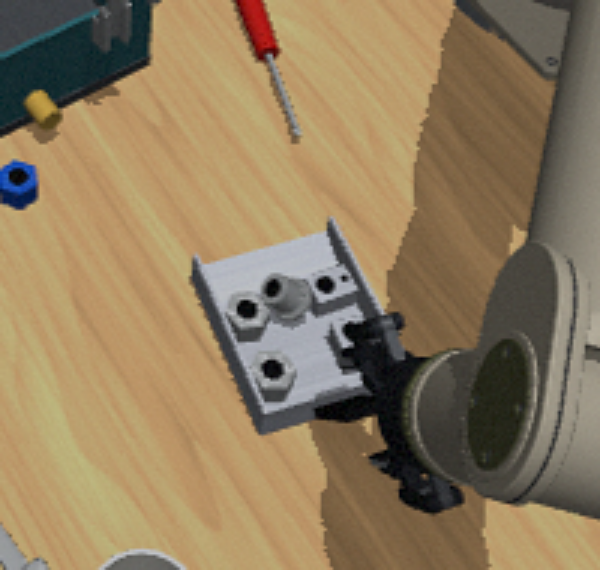

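```bash
python3 -m pendant '[[0,0,0,0,0,0,-1],[0,0,0,0,0,0,-1],[0,0,0,0,0,0,-1],[0,0,0,0,0,0,-1],[0,0,0,0,0,0,-1],[0,0,0,0,0,0,-1],[0,0,0,0,0,0,-1],[0,0,0,0,0,0,-1],[0,0,0,0,0,0,-1],[0,0,0,0,0,0,-1]]' 110
python3 - <<'E'
from m import *
st()
im,d=manip.camera("scene"); save(cv2.resize(im[230:350,330:450],None,fx=4,fy=4),"s8.png")
E
```

```text
clock: 29.65
position: [0.502, 0.3282, 0.0595]
ee_rot: [0.963, -0.074, -0.025, 0.257]
ft_force: [-3.8, 0.4, 3.7]
grip_width: 0.083
grasp_force: 107.9
t 29.65 p [0.502  0.3282 0.0595] F [-3.8  0.4  3.7] w 0.083 g 107.9 j [-0.86  0.72  0.07  1.34  0.24  1.53 -2.59]
```

View pics/s8.png

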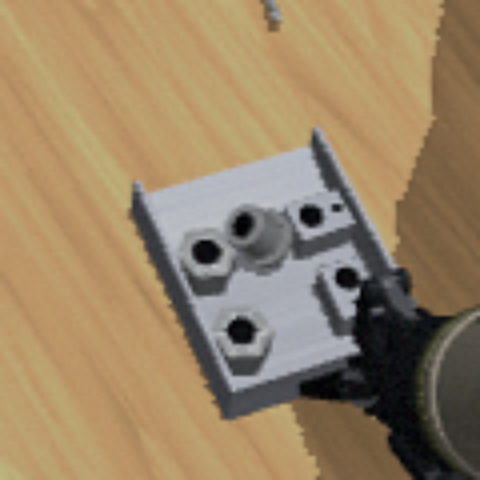

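Run:
```python
from m import *
print(togo(*traytool([.503,.333,.19],79,0,.010)), togo(*traytool([.49,.30,.36],85,12,.010)))
```

```text
[-0.02  1.22 -2.11 -0.   -0.06  0.26] [-0.21  3.48 -4.71  1.49  0.27 -0.42]
```

```bash
python3 -m pendant '[[0,0.3,-0.5,0,0,0,-1],[0,0.6,-1,0,0,0,-1],[0,0.9,-1.5,0,0,0,-1],[0,1.2,-2.1,0,0,0,-1],[-0.1,1.8,-2.8,0.4,0.1,-0.1,-1],[-0.1,2.4,-3.4,0.8,0.1,-0.2,-1],[-0.2,3,-4.1,1.2,0.2,-0.3,-1],[-0.2,3.5,-4.7,1.5,0.3,-0.4,-1],[-0.2,3.5,-4.7,1.5,0.3,-0.4,-1],[-0.2,3.5,-4.7,1.5,0.3,-0.4,-1]]' 110
python3 - <<'E'
from m import *
st()
print(togo(*traytool([.42,.12,.38],135,20,.010)), togo(*traytool([.37,-.23,.36],190,30,.010)))
E
```

```text
clock: 30.95
position: [0.4898, 0.2957, 0.3485]
ee_rot: [0.987, -0.044, -0.005, 0.157]
ft_force: [0.3, 0.4, -5.4]
grip_width: 0.078
grasp_force: 108.2
t 30.95 p [0.4898 0.2957 0.3485] F [ 0.3  0.4 -5.4] w 0.078 g 108.2 j [-0.8   0.34  0.07  1.23  0.2   1.8  -2.37]
[-1.06  3.6   0.71  0.95  1.49 -6.08] [ -1.47  10.17   3.27   1.6    2.05 -13.01]
```

```bash
python3 -m pendant '[[-0.1,0.4,0,0.1,0.2,-0.6,-1],[-0.2,0.7,0.1,0.2,0.3,-1.2,-1],[-0.3,1.1,0.2,0.3,0.5,-1.9,-1],[-0.4,1.5,0.2,0.4,0.6,-2.6,-1],[-0.6,2,0.3,0.5,0.8,-3.4,-1],[-0.7,2.4,0.4,0.6,1,-4.1,-1],[-0.8,2.8,0.5,0.7,1.2,-4.8,-1],[-1,3.2,0.6,0.8,1.3,-5.5,-1],[-1.06,3.6,0.7,0.9,1.5,-6.1,-1],[-1.06,3.6,0.7,0.9,1.5,-6.1,-1]]' 110
python3 - <<'E'
from m import *
st()
for y in(170,180,190): print(y,togo(*traytool([.37,-.23,.36],y,30,.010)))
E
```

```text
clock: 32.2
position: [0.4205, 0.1172, 0.3707]
ee_rot: [0.92, 0.382, 0.033, 0.084]
ft_force: [0.0, 0.8, -5.1]
grip_width: 0.076
grasp_force: 108.1
t 32.2 p [0.4205 0.1172 0.3707] F [ 0.   0.8 -5.1] w 0.076 g 108.1 j [-0.65 -0.19  0.11  1.72  0.2   1.57 -1.32]
170 [-5.63  4.04  1.18  1.24  0.42 -4.35]
180 [-5.63  4.04  1.18  1.21  0.53 -5.6 ]
190 [-5.63  4.04  1.18  1.18  0.64 -6.84]
```

```bash
python3 -m pendant '[[-0.5,0.4,0.1,0.1,0.1,-0.6,-1],[-1.1,0.8,0.2,0.2,0.1,-1.3,-1],[-1.7,1.2,0.3,0.3,0.2,-2,-1],[-2.4,1.7,0.4,0.5,0.2,-2.8,-1],[-3.1,2.2,0.6,0.6,0.3,-3.6,-1],[-3.8,2.7,0.7,0.8,0.4,-4.5,-1],[-4.5,3.2,0.9,0.9,0.5,-5.4,-1],[-5.1,3.6,1,1.1,0.6,-6.2,-1],[-5.6,4,1.1,1.2,0.6,-6.8,-1],[-5.6,4,1.1,1.2,0.6,-6.8,-1]]' 110
python3 - <<'E'
from m import *
st()
o=manip.get_obs();A=R.from_quat(o["ee_rot"]); print(A.as_matrix().round(2).tolist())
w=np.array([.544,-.2015])+R.from_euler("z",.061).apply([-.045,0,0])[:2]
for t in(30,45,60,70): 
    L=np.r_[w,.165]; g=lipgrip(L,188,t); print(t,g.round(3),togo(*traytool(g,188,t,.010)))
E
```

```text
clock: 33.45
position: [0.3698, -0.227, 0.3535]
ee_rot: [0.646, 0.763, -0.003, -0.001]
ft_force: [0.4, 0.5, -5.3]
grip_width: 0.075
grasp_force: 108.1
t 33.45 p [ 0.3698 -0.227   0.3535] F [ 0.4  0.5 -5.3] w 0.075 g 108.1 j [-0.65 -0.34  0.86  1.73  0.26  1.64  0.36]
[[-0.17, 0.99, -0.01], [0.99, 0.17, -0.0], [-0.0, -0.01, -1.0]]
30 [ 0.365 -0.223  0.303] [ 0.1  -0.08  1.21 -0.04  0.03  0.19]
45 [ 0.405 -0.218  0.333] [0.07 0.67 0.59 1.83 0.05 0.19]
60 [ 0.451 -0.211  0.352] [0.05 1.56 0.19 3.71 0.08 0.18]
70 [ 0.484 -0.206  0.358] [0.03 2.19 0.05 4.96 0.09 0.18]
```

```bash
python3 -m pendant '[[0,0,0.6,0,0,0.1,-1],[0.1,-0.1,1.2,0,0,0.2,-1],[0.1,0.1,1.05,0.5,0,0.2,-1],[0.1,0.3,0.9,0.9,0,0.2,-1],[0.1,0.5,0.75,1.4,0,0.2,-1],[0.1,0.67,0.6,1.83,0,0.2,-1],[0.1,1,0.4,2.4,0.1,0.2,-1],[0.1,1.3,0.3,3.1,0.1,0.2,-1],[0.05,1.56,0.2,3.7,0.1,0.2,-1],[0.05,1.56,0.2,3.7,0.1,0.2,-1]]' 110
python3 - <<'E'
from m import *
st()
a,d=manip.camera("top"); b,d2=manip.camera("scene"); save(np.hstack([cv2.resize(a[150:290,320:470],(390,364)),cv2.resize(b[60:270,220:420],(390,410))[:364]]),"p1.png")
w=np.array([.544,-.2015])+R.from_euler("z",.061).apply([-.045,0,0])[:2]
for t in(60,72,80): 
    L=np.r_[w,.165]; g=lipgrip(L,188,t); print(t,g.round(3),togo(*traytool(g,188,t,.010)))
E
```

```text
clock: 34.7
position: [0.449, -0.208, 0.3411]
ee_rot: [0.632, 0.73, -0.196, -0.171]
ft_force: [-0.1, -0.3, -2.0]
grip_width: 0.077
grasp_force: 108.7
t 34.7 p [ 0.449  -0.208   0.3411] F [-0.1 -0.3 -2. ] w 0.077 g 108.7 j [-0.47  0.53  1.06  1.31 -0.11  1.96  0.74]
60 [ 0.451 -0.211  0.352] [-0.04 -0.02  0.01  0.03 -0.02  0.01]
72 [ 0.491 -0.205  0.358] [-0.04  0.57 -0.5   1.53 -0.02  0.01]
80 [ 0.517 -0.202  0.358] [-0.04  1.02 -0.77  2.53 -0.02  0.01]
```

View pics/p1.png

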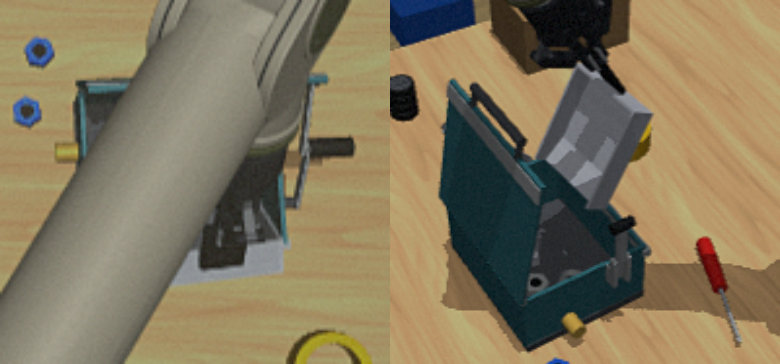

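```bash
python3 -m pendant '[[0,0,0,0,0,0,-1],[0,0,0,0,0,0,-1],[0,0,0,0,0,0,-1],[0,-0.4,0.1,-0.8,0,0,-1],[0,-0.8,0.3,-1.5,0,0,-1],[0,-1.2,0.5,-2.2,0,0,-1],[0,-1.5,0.3,-2.9,0,0,-1],[0,-1.6,-0.2,-3.6,0,0,-1],[0,-1.7,-0.8,-3.7,0,0,-1],[0,-1.7,-0.8,-3.7,0,0,-1]]' 110
python3 - <<'E'
from m import *
st()
im,d=manip.camera("scene");np.savez("/tmp/scene",im=im,d=d)
save(cv2.resize(im[100:300,220:420],(500,500)),"p2.png")
print(togo(*traytool([.37,-.23,.37],188,25,.010)),togo(*traytool([.42,.12,.38],135,20,.010)))
E
```

```text
clock: 36.05
position: [0.3934, -0.2182, 0.4225]
ee_rot: [0.656, 0.755, 0.003, -0.002]
ft_force: [-0.3, 0.6, -3.3]
grip_width: 0.076
grasp_force: 108.6
t 36.05 p [ 0.3934 -0.2182  0.4225] F [-0.3  0.6 -3.3] w 0.076 g 108.6 j [-0.86 -0.33  0.98  1.55  0.27  1.77  0.29]
[-0.18 -0.47  1.22 -0.64 -0.04 -0.  ] [ 6.58  1.49  1.05 -1.19 -0.61  6.6 ]
```

View pics/p2.png

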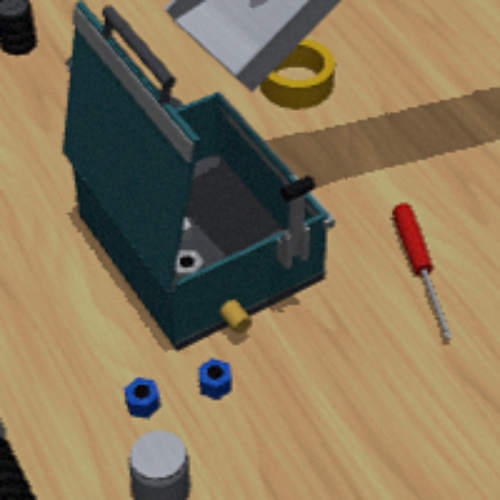

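```bash
python3 -m pendant '[[0.7,0.2,0.1,-0.1,-0.1,0.7,-1],[1.4,0.3,0.2,-0.3,-0.1,1.4,-1],[2.2,0.5,0.3,-0.4,-0.2,2.2,-1],[3,0.7,0.5,-0.5,-0.3,3,-1],[3.8,0.9,0.6,-0.7,-0.4,3.8,-1],[4.6,1,0.7,-0.8,-0.4,4.6,-1],[5.4,1.2,0.9,-1,-0.5,5.4,-1],[6.1,1.4,1,-1.1,-0.6,6.1,-1],[6.6,1.5,1,-1.2,-0.6,6.6,-1],[6.6,1.5,1,-1.2,-0.6,6.6,-1]]' 110
python3 - <<'E'
from m import *
st()
im,d=manip.camera("top")
save(cv2.resize(im[150:290,220:470],(800,448)),"p3.png")
print(togo(*traytool([.49,.31,.25],90,8,.010)))
E
```

```text
clock: 37.35
position: [0.421, 0.1212, 0.3694]
ee_rot: [0.92, 0.383, 0.031, 0.082]
ft_force: [0.2, -1.7, -2.2]
grip_width: 0.078
grasp_force: 108.7
t 37.35 p [0.421  0.1212 0.3694] F [ 0.2 -1.7 -2.2] w 0.078 g 108.7 j [-0.76 -0.19  0.2   1.72  0.21  1.58 -1.34]
[ 3.63 -2.08  2.24 -1.4  -1.53  5.44]
```

View pics/p3.png

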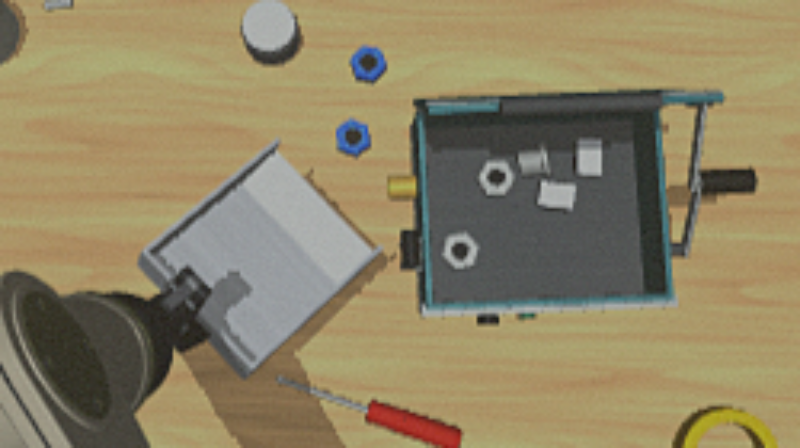

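```bash
python3 -m pendant '[[0.4,-0.2,0,-0.1,-0.2,0.6,-1],[0.8,-0.5,0.2,-0.3,-0.3,1.2,-1],[1.3,-0.7,0.5,-0.5,-0.5,1.9,-1],[1.8,-1,0.8,-0.7,-0.7,2.6,-1],[2.3,-1.3,1.2,-0.9,-0.9,3.4,-1],[2.8,-1.6,1.6,-1.1,-1.1,4.2,-1],[3.3,-1.9,2,-1.3,-1.3,4.9,-1],[3.6,-2.1,2.2,-1.4,-1.5,5.4,-1],[3.6,-2.1,2.2,-1.4,-1.5,5.4,-1],[3.6,-2.1,2.2,-1.4,-1.5,5.4,-1]]' 110
python3 - <<'E'
from m import *
st()
print(togo(*traytool([.49,.315,.10],88,0,.010)))
E
```

```text
clock: 38.65
position: [0.4898, 0.3052, 0.2457]
ee_rot: [0.982, 0.002, 0.003, 0.189]
ft_force: [-0.7, -1.2, -3.0]
grip_width: 0.076
grasp_force: 108.8
t 38.65 p [0.4898 0.3052 0.2457] F [-0.7 -1.2 -3. ] w 0.076 g 108.8 j [-0.88  0.39  0.11  1.39  0.23  1.63 -2.36]
[-0.02 -1.24  2.83 -1.03 -0.16  0.24]
```

```bash
python3 -m pendant '[[0,-0.2,0.4,-0.2,0,0,-1],[0,-0.4,0.9,-0.4,0,0.1,-1],[0,-0.6,1.4,-0.5,-0.1,0.1,-1],[0,-0.9,2,-0.7,-0.1,0.2,-1],[0,-1.2,2.5,-0.9,-0.2,0.2,-1],[0,-1.24,2.83,-1.03,-0.2,0.2,-1],[0,-1.24,2.83,-1.03,-0.2,0.2,-1],[0,-1.24,2.83,-1.03,-0.2,0.2,-1],[0,-1.24,2.83,-1.03,-0.2,0.2,-1],[0,-1.24,2.83,-1.03,-0.2,0.2,-1]]' 110
python3 - <<'E'
from m import *
st(); o=manip.get_obs(); p=np.array(o["position"]); 
for z in(.065,.059): print(togo([p[0],p[1],z],traytool(p,88,0)[1]))
E
```

```text
clock: 39.9
position: [0.4906, 0.3119, 0.0922]
ee_rot: [0.966, -0.015, -0.007, 0.258]
ft_force: [0.1, 0.1, -3.1]
grip_width: 0.076
grasp_force: 108.8
t 39.9 p [0.4906 0.3119 0.0922] F [ 0.1  0.1 -3.1] w 0.076 g 108.8 j [-0.92  0.62  0.11  1.44  0.27  1.5  -2.49]
[ 0.   -0.27  0.47 -0.01  0.03  0.03]
[ 0.   -0.33  0.58 -0.01  0.03  0.03]
```

```bash
python3 -m pendant '[[0,-0.1,0.17,0,0,0,-1],[0,-0.2,0.34,0,0,0,-1],[0,-0.25,0.44,0,0,0,-1],[0,-0.28,0.5,0,0,0,-1],[0,-0.31,0.54,0,0,0,-1],[0,-0.33,0.57,0,0,0,-1],[0,-0.33,0.57,0,0,0,-1],[0,-0.33,0.57,0,0,0,-1],[0,-0.33,0.57,0,0,0,-1],[0,-0.33,0.57,0,0,0,-1]]' 110
```

```text
clock: 41.15
position: [0.49, 0.3121, 0.0592]
ee_rot: [0.966, -0.015, -0.007, 0.259]
ft_force: [-3.4, 0.8, 5.8]
grip_width: 0.074
grasp_force: 109.9
```

```bash
python3 -m pendant '[[0,0,0,0,0,0,-0.3],[0,0,0,0,0,0,0.3],[0,0,0,0,0,0,0.3],[0,0,0,0,0,0,0.3],[0,0,0,0,0,0,0.3],[0,0,-0.5,0,0,0,0.3],[0,0,-1.2,0,0,0,0.3],[0,0,-2,0,0,0,0.3],[0,0,-3,0,0,0,0.3],[0,0,-3.5,0,0,0,0.3]]' 60
python3 - <<'E'
from m import *
st()
for c in("top","scene"):
    im,d=manip.camera(c); np.savez("/tmp/"+c,im=im,d=d); W=hm(c,im,d); z=W[...,2]
    m=(z>.03)&(z<.045)&(W[...,0]>.35)&(W[...,0]<.6)&(W[...,1]>.1)&(W[...,1]<.4)
    q=W[m]; print(c,len(q),cv2.minAreaRect((q[:,:2]*1000).astype(np.float32)))
    n=(np.abs(W[...,0]-.48)<.04)&(W[...,1]>.17)&(W[...,1]<.25)&(z<.02); f=W[n]; A=np.c_[f[:,:2],np.ones(len(f))]; print("floor plane",np.linalg.lstsq(A,f[:,2],rcond=None)[0],f[:,2].mean())
# washer fit with knee/clamp/bar, in both
wx=lambda p:np.r_[.544,-.2015,0]+R.from_euler("z",.061).apply(p)
for n,p in(("knee_pad",[.008,-.170,.167]),("lid_bar",[.100-.228*np.sin(np.radians(12)),0,.110+.228*np.cos(np.radians(12))]),("clamp_tip",[-.045,.137+.07*np.sin(np.radians(5)),.127+.07*np.cos(np.radians(5))]),("clamp_pivot",[-.045,.137,.127]),("lid_hinge",[.1,0,.11])):
    for c in("top","scene"):
        r=manip.tip_of(n,c)[:1]; e=px(c,wx(p)); print(n,c,wx(p).round(3),"pred",e.round(1),[(np.round(x["pixel"],1),round(x["p"],2)) for x in r])
E
```

```text
clock: 42.4
position: [0.494, 0.4009, 0.2124]
ee_rot: [0.966, -0.014, -0.007, 0.257]
ft_force: [-0.5, 0.5, -0.8]
grip_width: 0.65
grasp_force: 0.0
t 42.4 p [0.494  0.4009 0.2124] F [-0.5  0.5 -0.8] w 0.65 g 0.0 j [-0.98  0.68  0.12  1.09  0.24  1.8  -2.47]
top 234 ((484.3711853027344, 216.3855438232422), (171.91073608398438, 130.0548858642578), 87.61592102050781)
floor plane [-0.00433552 -0.00371367  0.00680516] 0.003944141966772392
scene 496 ((485.8642578125, 218.12608337402344), (174.197265625, 132.79806518554688), 87.90728759765625)
floor plane [ 0.00309649 -0.00273856  0.00417521] 0.00508573262531572
knee_pad top [ 0.562 -0.371  0.167] pred [448.8 207.5] [(array([374.3, 203.2]), 0.72)]
knee_pad scene [ 0.562 -0.371  0.167] pred [267.4 124.8] [(array([285.2, 296.9]), 0.6)]
lid_bar top [ 0.596 -0.198  0.333] pred [401.1 185.8] [(array([400.5, 182.1]), 0.86)]
lid_bar scene [ 0.596 -0.198  0.333] pred [278.2 117.5] [(array([278.1, 117.8]), 0.95)]
clamp_tip top [ 0.49  -0.061  0.197] pred [345.7 228.7] []
clamp_tip scene [ 0.49  -0.061  0.197] pred [341.3 176.2] [(array([340.9, 175.9]), 0.73)]
clamp_pivot top [ 0.491 -0.067  0.127] pred [346.7 230. ] [(array([347.5, 229.5]), 0.79)]
clamp_pivot scene [ 0.491 -0.067  0.127] pred [339.3 192.7] [(array([336.9, 193.4]), 0.81)]
lid_hinge top [ 0.644 -0.195  0.11 ] pred [387.5 182.9] [(array([388.3, 183.4]), 0.65)]
lid_hinge scene [ 0.644 -0.195  0.11 ] pred [268.3 186.1] [(array([267.2, 185.8]), 0.82)]
```

Run:
```python
from m import *
wx=lambda p:np.r_[.544,-.2015,0]+R.from_euler("z",.061).apply(p)
print(togo([.42,.02,.36],down(-45)))
a=np.load("/tmp/top.npz");W=hm("top",a["im"],a["d"]);e=(W-np.r_[.544,-.2015,0])@R.from_euler("z",.061).as_matrix()
m=(e[...,1]<-.140)&(e[...,1]>-.25)&(e[...,2]>.14)&(np.abs(e[...,0])<.15); q=e[m]; print(len(q),q.min(0),q.max(0),np.median(q,0))
```

```text
[-1.25  8.1   1.22  3.52  1.58 -5.71]
130 [-0.00891287 -0.18781038  0.15154492] [ 0.02236825 -0.14046497  0.18156351] [ 0.00999295 -0.16360044  0.1757583 ]
```

```bash
python3 -m pendant '[[-0.5,0.5,-1,0.3,0.1,-0.5,-1],[-1,1.5,-1.2,0.8,0.4,-1.3,-1],[-1.2,2.7,-1,1.2,0.5,-2,-1],[-1.2,3.9,-0.5,1.7,0.8,-2.8,-1],[-1.2,5.1,0,2.2,1,-3.6,-1],[-1.2,6.3,0.5,2.7,1.2,-4.4,-1],[-1.2,7.4,0.9,3.2,1.4,-5.2,-1],[-1.2,8.1,1.2,3.5,1.6,-5.7,-1],[-1.2,8.1,1.2,3.5,1.6,-5.7,-1],[-1.2,8.1,1.2,3.5,1.6,-5.7,-1]]' 60
python3 - <<'E'
from m import *
st(); print(togo([.41,-.36,.36],down(3.5)))
E
```

```text
clock: 44.25
position: [0.4224, 0.0212, 0.3608]
ee_rot: [0.924, 0.383, 0.002, 0.001]
ft_force: [0.2, 0.2, 0.0]
grip_width: -0.001
grasp_force: 0.0
t 44.25 p [0.4224 0.0212 0.3608] F [0.2 0.2 0. ] w -0.001 g 0.0 j [-0.6  -0.2   0.37  1.72  0.07  1.6  -1.02]
[-5.57  5.21  0.02  0.03 -0.   -6.06]
```

```bash
python3 -m pendant '[[-0.8,0.75,0,0,0,-0.8,-1],[-1.6,1.5,0,0,0,-1.6,-1],[-2.4,2.2,0,0,0,-2.4,-1],[-3.2,3,0,0,0,-3.2,-1],[-4,3.7,0,0,0,-4,-1],[-4.8,4.5,0,0,0,-5,-1],[-5.6,5.2,0,0,0,-6,-1],[-5.6,5.2,0,0,0,-6,-1],[-5.6,5.2,0,0,0,-6,-1],[-5.6,5.2,0,0,0,-6,-1]]' 60
python3 - <<'E'
from m import *
wx=lambda p:np.r_[.544,-.2015,0]+R.from_euler("z",.061).apply(p)
st(); print(togo(wx([.006,-.177,.24]),down(3.5)),wx([.006,-.177,.24]))
E
```

```text
clock: 45.5
position: [0.4095, -0.3597, 0.3607]
ee_rot: [0.688, 0.726, 0.001, 0.001]
ft_force: [-0.8, 0.8, -0.5]
grip_width: -0.005
grasp_force: 0.0
t 45.5 p [ 0.4095 -0.3597  0.3607] F [-0.8  0.8 -0.5] w -0.005 g 0.0 j [-0.31  0.16  1.09  1.48 -0.15  1.59  0.83]
[-0.52  2.99  2.42  0.02  0.   -0.05] [ 0.56077915 -0.37780502  0.24      ]
```

```bash
python3 -m pendant '[[0,1,0.2,0,0,0,-1],[-0.3,2,0.8,0,0,0,-1],[-0.5,3,1.6,0,0,0,-1],[-0.5,3,2.4,0,0,0,-1],[-0.5,3,2.4,0,0,0,-1],[-0.5,3,2.4,0,0,0,-1],[-0.5,3,2.4,0,0,0,-1],[-0.5,3,2.4,0,0,0,-1],[-0.5,3,2.4,0,0,0,-1],[-0.5,3,2.4,0,0,0,-1]]' 60
python3 -m pendant '[[0,0,0.4,0,0,0,-1],[0,0,0.8,0,0,0,-1],[0,0,1,0,0,0,-1],[0,0,1.1,0,0,0,-1],[0,0,1.2,0,0,0,-1],[0,0,1.3,0,0,0,-1],[0,0,1.3,0,0,0,-1],[0,0,1.3,0,0,0,-1],[0,0,1.3,0,0,0,-1],[0,0,1.3,0,0,0,-1]]' 60
```

```text
clock: 46.75
position: [0.56, -0.3786, 0.2419]
ee_rot: [0.688, 0.725, 0.001, 0.002]
ft_force: [0.3, 0.6, 0.1]
grip_width: -0.001
grasp_force: 0.0
clock: 48.0
position: [0.5603, -0.3786, 0.1768]
ee_rot: [0.688, 0.725, 0.001, 0.002]
ft_force: [-0.1, -0.2, -0.4]
grip_width: 0.0
grasp_force: 0.0
```

```bash
python3 -m pendant '[[0,0.1,0.2,0,0,0,-1],[0,0.2,0.4,0,0,0,-1],[0,0.3,0.5,0,0,0,-1],[0,0.4,0.6,0,0,0,-1],[0,0.4,0.6,0,0,0,-1],[0,0.4,0.6,0,0,0,-1],[0,0.4,0.6,0,0,0,-1],[0,0.4,0.6,0,0,0,-1],[0,0.4,0.6,0,0,0,-1],[0,0.4,0.6,0,0,0,-1]]' 60
cat > knee.py <<'E'
from m import *
st()
for c in("top","scene"):
    im,d=manip.camera(c); W=hm(c,im,d); e=(W-np.r_[.544,-.2015,0])@R.from_euler("z",.061).as_matrix()
    m=(e[...,1]<-.150)&(e[...,1]>-.22)&(e[...,2]>.05)&(e[...,2]<.2)&(np.abs(e[...,0])<.15); q=e[m]
    if len(q): print(c,len(q),q.min(0),q.max(0),np.median(q,0))
E
python3 knee.py
```

```text
clock: 49.25
position: [0.5842, -0.3777, 0.1489]
ee_rot: [0.687, 0.726, 0.003, 0.005]
ft_force: [8.6, -1.0, 10.8]
grip_width: -0.004
grasp_force: 5.5
t 49.25 p [ 0.5842 -0.3777  0.1489] F [ 8.6 -1.  10.8] w -0.004 g 5.5 j [-0.07  0.68  0.91  1.39 -0.54  1.32  0.91]
top 18 [ 0.02704501 -0.16870528  0.14665853] [ 0.0401028  -0.15004667  0.15907563] [ 0.03631694 -0.15616117  0.15232971]
```

```bash
python3 -m pendant '[[0,-0.2,-0.6,0,0,0,-1],[0,-0.5,-1.5,0,0,0,-1],[0,-1.5,-2.4,0,0,0,-1],[0,-2.5,-3.4,0,0,0,-1],[0,-3.6,-4.4,0,0,0,-1],[0,-3.6,-5.2,0,0,0,-1],[0,-3.6,-5.2,0,0,0,-1],[0,-3.6,-5.2,0,0,0,-1],[0,-3.6,-5.2,0,0,0,-1],[0,-3.6,-5.2,0,0,0,-1]]' 60
python3 knee.py
```

```text
clock: 50.6
position: [0.3999, -0.3864, 0.4051]
ee_rot: [0.688, 0.726, 0.001, 0.001]
ft_force: [0.5, 0.3, -0.4]
grip_width: 0.003
grasp_force: 0.0
t 50.6 p [ 0.3999 -0.3864  0.4051] F [ 0.5  0.3 -0.4] w 0.003 g 0.0 j [-0.23  0.23  1.14  1.35 -0.22  1.69  0.93]
top 102 [ 0.01684814 -0.18939492  0.14567927] [ 0.04009667 -0.15043621  0.16142124] [ 0.0276232  -0.16947909  0.15515824]
```

Run:
```python
from m import *
print(togo([.597,-.197,.43],down(3.5)))
```

```text
[ 3.58  4.14 -0.48  0.02  0.01 -0.06]
```

```bash
python3 -m pendant '[[0,0,-0.6,0,0,0,0],[0.6,0.7,-0.6,0,0,0,0],[1.2,1.4,-0.5,0,0,0,0],[1.8,2.1,-0.5,0,0,0,0],[2.4,2.8,-0.5,0,0,0,0],[3,3.5,-0.5,0,0,0,0],[3.6,4.14,-0.5,0,0,0,0],[3.6,4.14,-0.5,0,0,0,0],[3.6,4.14,-0.5,0,0,0,0],[3.6,4.14,-0.5,0,0,0,0]]' 20
python3 - <<'E'
from m import *
st()
im,d=manip.camera("scene"); W=hm("scene",im,d)
r=manip.trace("lid_bar","scene")
print(px("scene",[.597,-.197,.333]),[(x["p"],x["box"]) for x in manip.find_in("lid_bar","scene")[:2]],[(x["p"],x["pixel"]) for x in manip.tip_of("lid_bar","scene")[:2]])
print(togo([.597,-.197,.334],down(3.5)))
E
```

```text
clock: 51.95
position: [0.596, -0.1974, 0.432]
ee_rot: [0.689, 0.725, 0.001, 0.002]
ft_force: [-0.6, -0.1, -0.9]
grip_width: 0.498
grasp_force: 0.0
t 51.95 p [ 0.596  -0.1974  0.432 ] F [-0.6 -0.1 -0.9] w 0.498 g 0.0 j [-0.38  0.45  1.03  1.07 -0.4   1.8   0.56]
[278.25355986 117.84823885] [(0.85, [244.9, 102.0, 301.8, 215.9])] [(0.6, [278.5, 117.1])]
[-0.01  0.    1.96  0.03  0.01 -0.07]
```

Bar agrees with the prediction; descend around it and grip gently.

```bash
python3 -m pendant '[[0,0,0.5,0,0,0,0],[0,0,1,0,0,0,0],[0,0,1.5,0,0,0,0],[0,0,1.9,0,0,0,0],[0,0,1.9,0,0,0,0],[0,0,1.9,0,0,0,-1],[0,0,1.9,0,0,0,-1],[0,0,1.9,0,0,0,-1],[0,0,1.9,0,0,0,-1],[0,0,1.9,0,0,0,-1]]' 30
cat > lid.py <<'E'
from m import *
import sys
st()
o=manip.get_obs();p=np.array(o["position"]); Y=R.from_euler("z",.061)
b=Y.inv().apply(p-np.r_[.544,-.2015,0]); h=np.array([.1,.11]); v=b[[0,2]]-h; print("wframe",b.round(4),"r",np.hypot(*v).round(4),"phi",np.degrees(np.arctan2(v[1],-v[0])).round(1))
r=np.hypot(*v)
for f,t in((70,0),(60,8),(50,15),(40,22),(30,30),(25,30)):
    q=np.array([.1-r*np.cos(np.radians(f)),b[1],.11+r*np.sin(np.radians(f))]); w=Y.apply(q)+np.r_[.544,-.2015,0]
    ang=R.from_euler("z",.061)*R.from_euler("y",-t,degrees=True)*R.from_euler("z",-.061)
    print(f,t,togo(w,ang*down(3.5)))
E
python3 lid.py
```

```text
clock: 53.4
position: [0.5972, -0.1963, 0.3368]
ee_rot: [0.688, 0.725, 0.001, 0.002]
ft_force: [-0.1, -0.8, 0.6]
grip_width: 0.001
grasp_force: 0.0
t 53.4 p [ 0.5972 -0.1963  0.3368] F [-0.1 -0.8  0.6] w 0.001 g 0.0 j [-0.46  0.44  1.03  1.3  -0.38  1.6   0.57]
wframe [0.0534 0.002  0.3368] r 0.2315 phi 78.4
70 0 [-0.01 -0.65  0.18  0.03  0.01 -0.06]
60 8 [-0.01 -1.38  0.52 -0.97  0.01 -0.06]
50 15 [-0.02 -2.05  0.98 -1.85  0.02 -0.06]
40 22 [-0.02 -2.62  1.55 -2.72  0.02 -0.06]
30 30 [-0.02 -3.09  2.21 -3.72  0.02 -0.06]
25 30 [-0.03 -3.27  2.57 -3.72  0.02 -0.06]
```

```bash
python3 -m pendant '[[0,0,-0.6,0,0,0,0],[0,0,-0.6,0,0,0,0],[0,0,-0.6,0,0,0,0],[0,0,-0.3,0,0,0,0],[0,0,0,0,0,0,0],[0,0,0.28,0,0,0,0],[0,0,0.28,0,0,0,0],[0,0,0.28,0,0,0,-1],[0,0,0.28,0,0,0,-1],[0,0,0.28,0,0,0,-1]]' 30
python3 -m pendant '[[0,0,0,0,0,0,-1],[0,0,0,0,0,0,-1],[0,0,0,0,0,0,-1],[0,0,0,0,0,0,-1],[0,0,0,0,0,0,-1],[0,0,0,0,0,0,-1],[0,0,0,0,0,0,-1],[0,0,0,0,0,0,-1],[0,0,0,0,0,0,-1],[0,0,0,0,0,0,-1]]'
python3 lid.py
```

```text
clock: 54.65
position: [0.5968, -0.1965, 0.3235]
ee_rot: [0.688, 0.725, 0.001, 0.002]
ft_force: [-4.8, 1.5, 5.2]
grip_width: 0.143
grasp_force: 29.5
clock: 55.9
position: [0.5968, -0.1965, 0.3235]
ee_rot: [0.688, 0.725, 0.001, 0.002]
ft_force: [-5.1, 2.0, 6.3]
grip_width: 0.139
grasp_force: 29.5
t 55.9 p [ 0.5968 -0.1965  0.3235] F [-5.1  2.   6.3] w 0.139 g 29.5 j [-0.46  0.44  1.03  1.33 -0.38  1.57  0.57]
wframe [0.053  0.0017 0.3235] r 0.2186 phi 77.6
70 0 [-0.   -0.56  0.16  0.03  0.01 -0.06]
60 8 [-0.01 -1.25  0.48 -0.97  0.01 -0.06]
50 15 [-0.02 -1.87  0.91 -1.85  0.01 -0.06]
40 22 [-0.02 -2.42  1.45 -2.72  0.02 -0.06]
30 30 [-0.02 -2.85  2.07 -3.72  0.02 -0.06]
25 30 [-0.03 -3.03  2.41 -3.72  0.02 -0.06]
```

```bash
cat > lid2.py <<'E'
from m import *
import sys
st(); Y=R.from_euler("z",.061); off=float(sys.argv[1]); y=.002
for a in sys.argv[2:]:
    f,t=map(float,a.split(","))
    q=np.array([.1-.228*np.cos(np.radians(f)),y,.11+.228*np.sin(np.radians(f))])
    M=Y*R.from_euler("y",-t,degrees=True)*Y.inv()*down(3.5)
    w=Y.apply(q)+np.r_[.544,-.2015,0]+M.apply([0,0,off])
    print(f,t,togo(w,M))
E
python3 lid2.py .0095 78,0 72,3 66,6 60,9 54,13 48,17 42,21 36,25 30,30
```

```text
t 55.9 p [ 0.5968 -0.1965  0.3235] F [-5.1  2.   6.3] w 0.139 g 29.5 j [-0.46  0.44  1.03  1.33 -0.38  1.57  0.57]
78.0 0.0 [ 0.01 -0.01 -0.    0.03  0.01 -0.06]
72.0 3.0 [ 0.   -0.46  0.12 -0.35  0.01 -0.06]
66.0 6.0 [-0.   -0.9   0.29 -0.72  0.01 -0.06]
60.0 9.0 [-0.01 -1.31  0.5  -1.1   0.01 -0.06]
54.0 13.0 [-0.01 -1.7   0.76 -1.6   0.01 -0.06]
48.0 17.0 [-0.01 -2.06  1.05 -2.1   0.02 -0.06]
42.0 21.0 [-0.02 -2.39  1.39 -2.6   0.02 -0.06]
36.0 25.0 [-0.02 -2.68  1.75 -3.1   0.02 -0.06]
30.0 30.0 [-0.02 -2.92  2.14 -3.72  0.02 -0.06]
```

```bash
python3 -m pendant '[[0,-0.2,0.05,-0.15,0,0,-1],[0,-0.46,0.12,-0.35,0,0,-1],[0,-0.68,0.2,-0.53,0,0,-1],[0,-0.9,0.29,-0.72,0,0,-1],[0,-1.1,0.39,-0.9,0,0,-1],[0,-1.31,0.5,-1.1,0,0,-1],[0,-1.5,0.63,-1.35,0,0,-1],[0,-1.7,0.76,-1.6,0,0,-1],[0,-1.7,0.76,-1.6,0,0,-1],[0,-1.7,0.76,-1.6,0,0,-1]]' 60
python3 lid2.py .0095 54,13 48,17 42,21 36,25 30,30 24,35
```

```text
clock: 57.15
position: [0.5115, -0.2016, 0.2845]
ee_rot: [0.684, 0.72, 0.082, 0.078]
ft_force: [-10.9, -0.8, 7.2]
grip_width: 0.108
grasp_force: 58.8
t 57.15 p [ 0.5115 -0.2016  0.2845] F [-10.9  -0.8   7.2] w 0.108 g 58.8 j [-0.79 -0.15  1.07  1.79  0.06  1.21  0.32]
54.0 13.0 [ 0.    0.01 -0.01 -0.01  0.02 -0.07]
48.0 17.0 [-0.   -0.4   0.2  -0.51  0.02 -0.07]
42.0 21.0 [-0.   -0.79  0.45 -1.01  0.02 -0.07]
36.0 25.0 [-0.01 -1.16  0.74 -1.51  0.02 -0.07]
30.0 30.0 [-0.01 -1.48  1.07 -2.13  0.03 -0.07]
24.0 35.0 [-0.01 -1.77  1.43 -2.76  0.03 -0.06]
```

```bash
cat > ang.py <<'E'
from m import *
st()
im,d=manip.camera("scene"); W=hm("scene",im,d); e=(W-np.r_[.544,-.2015,0])@R.from_euler("z",.061).as_matrix()
v=e[...,[0,2]]-np.array([.1,.11]); r=np.hypot(v[...,0],v[...,1]); f=np.degrees(np.arctan2(v[...,1],-v[...,0]))
m=(np.abs(e[...,1])<.118)&(r>.06)&(r<.19)&(f>-5)&(f<85)&(e[...,2]>.118)
h,b=np.histogram(f[m],bins=np.arange(-5,91,2)); i=h.argmax(); s=m&(np.abs(f-b[i]-1)<4); print("lid phi (outer face)",np.median(f[s]).round(1),s.sum())
m=(e[...,1]>.125)&(e[...,1]<.24)&(np.abs(e[...,0]+.045)<.03)&(e[...,2]>.15); q=e[m]
if len(q): print("clamp",len(q),np.median(q,0).round(3),q.max(0).round(3))
E
python3 ang.py; python3 lid2.py .0095 48,13 42,13 36,13 30,13 24,13
```

```text
t 57.15 p [ 0.5115 -0.2016  0.2845] F [-10.9  -0.8   7.2] w 0.108 g 58.8 j [-0.79 -0.15  1.07  1.79  0.06  1.21  0.32]
lid phi (outer face) 56.7 2373
clamp 144 [-0.038  0.141  0.197] [-0.022  0.147  0.208]
t 57.2 p [ 0.5115 -0.2016  0.2845] F [-9.7 -0.4  6.9] w 0.105 g 59.1 j [-0.79 -0.15  1.07  1.79  0.06  1.21  0.32]
48.0 13.0 [-0.   -0.42  0.2  -0.01  0.02 -0.07]
42.0 13.0 [-0.   -0.82  0.45 -0.01  0.02 -0.07]
36.0 13.0 [-0.01 -1.19  0.75 -0.01  0.02 -0.07]
30.0 13.0 [-0.01 -1.54  1.08 -0.01  0.02 -0.07]
24.0 13.0 [-0.01 -1.84  1.45 -0.01  0.02 -0.07]
```

```bash
python3 -m pendant '[[0,-0.2,0.1,0,0,0,-1],[0,-0.42,0.2,0,0,0,-1],[0,-0.62,0.32,0,0,0,-1],[0,-0.82,0.45,0,0,0,-1],[0,-1,0.6,0,0,0,-1],[0,-1.19,0.75,0,0,0,-1],[0,-1.37,0.92,0,0,0,-1],[0,-1.54,1.08,0,0,0,-1],[0,-1.54,1.08,0,0,0,-1],[0,-1.54,1.08,0,0,0,-1]]' 50
python3 ang.py; python3 lid2.py .0095 30,13
```

```text
clock: 58.45
position: [0.4501, -0.2039, 0.2147]
ee_rot: [0.684, 0.721, 0.082, 0.079]
ft_force: [-0.2, -0.4, 0.8]
grip_width: 0.001
grasp_force: 0.0
t 58.45 p [ 0.4501 -0.2039  0.2147] F [-0.2 -0.4  0.8] w 0.001 g 0.0 j [-0.7  -0.31  0.96  2.01  0.21  1.1   0.24]
lid phi (outer face) 30.8 2639
clamp 153 [-0.038  0.142  0.198] [-0.02   0.148  0.212]
t 58.5 p [ 0.4502 -0.204   0.2148] F [-0.1  0.8  0.5] w -0.003 g 0.0 j [-0.7  -0.31  0.96  2.01  0.21  1.1   0.24]
30.0 13.0 [-0.03 -0.03 -0.01  0.01  0.02 -0.06]
```

```bash
python3 -m pendant '[[0,0,-0.6,0,0,0,-1],[0,0,-1.2,0,0,0,-1],[0,0,-1.8,0,0,0,-1],[0,0,-2,0,0,0,-1],[0,0,-2,0,0,0,-1],[0,0,-2,0,0,0,-1],[0,0,-2,0,0,0,-1],[0,0,-2,0,0,0,-1],[0,0,-2,0,0,0,-1],[0,0,-2,0,0,0,-1]]' 50
python3 - <<'E'
from m import *
wx=lambda p:np.r_[.544,-.2015,0]+R.from_euler("z",.061).apply(p)
st(); print(togo(wx([-.06,0,.26]),down(3.5)))
E
```

```text
clock: 59.75
position: [0.4272, -0.2052, 0.3118]
ee_rot: [0.684, 0.721, 0.082, 0.078]
ft_force: [0.1, -0.4, -0.1]
grip_width: 0.002
grasp_force: 0.0
t 59.75 p [ 0.4272 -0.2052  0.3118] F [ 0.1 -0.4 -0.1] w 0.002 g 0.0 j [-0.62 -0.42  0.8   1.88  0.25  1.33  0.19]
[-0.06  0.87  1.27  1.63  0.01 -0.06]
```

```bash
python3 -m pendant '[[0,0.3,0.2,0.6,0,0,-1],[0,0.6,0.5,1.2,0,0,-1],[0,0.87,0.9,1.63,0,0,-1],[0,0.87,1.27,1.63,0,0,-1],[0,0.87,1.27,1.63,0,0,-1],[0,0.87,1.27,1.63,0,0,-1],[0,0.87,1.27,1.63,0,0,-1],[0,0.87,1.27,1.63,0,0,-1],[0,0.87,1.27,1.63,0,0,-1],[0,0.87,1.27,1.63,0,0,-1]]' 50
python3 -m pendant '[[0,0,0.4,0,0,0,-1],[0,0,0.7,0,0,0,-1],[0,0,0.9,0,0,0,-1],[0,0,1.1,0,0,0,-1],[0,0,1.3,0,0,0,-1],[0,0,1.5,0,0,0,-1],[0,0,1.7,0,0,0,-1],[0,0,1.9,0,0,0,-1],[0,0,2.1,0,0,0,-1],[0,0,2.1,0,0,0,-1]]' 50
python3 ang.py
```

```text
clock: 61.0
position: [0.4838, -0.2022, 0.2599]
ee_rot: [0.688, 0.725, -0.0, 0.0]
ft_force: [-0.3, -0.7, -0.2]
grip_width: -0.003
grasp_force: 0.0
clock: 62.25
position: [0.4833, -0.2023, 0.154]
ee_rot: [0.688, 0.725, -0.001, -0.0]
ft_force: [0.1, -0.4, -0.1]
grip_width: 0.001
grasp_force: 0.0
t 62.25 p [ 0.4833 -0.2023  0.154 ] F [ 0.1 -0.4 -0.1] w 0.001 g 0.0 j [-0.64  0.27  1.1   1.86 -0.25  1.17  0.6 ]
lid phi (outer face) 16.6 2264
clamp 149 [-0.038  0.142  0.197] [-0.022  0.148  0.209]
```

```bash
python3 -m pendant '[[0,0,0.15,0,0,0,-1],[0,0,0.3,0,0,0,-1],[0,0,0.45,0,0,0,-1],[0,0,0.6,0,0,0,-1],[0,0,0.68,0,0,0,-1],[0,0,0.74,0,0,0,-1],[0,0,0.78,0,0,0,-1],[0,0,0.82,0,0,0,-1],[0,0,0.82,0,0,0,-1],[0,0,0.82,0,0,0,-1]]' 50
python3 ang.py
```

```text
clock: 63.55
position: [0.4838, -0.2025, 0.1139]
ee_rot: [0.688, 0.725, -0.0, 0.0]
ft_force: [0.3, 0.3, 0.3]
grip_width: -0.0
grasp_force: 0.0
t 63.55 p [ 0.4838 -0.2025  0.1139] F [0.3 0.3 0.3] w -0.0 g 0.0 j [-0.59  0.33  1.06  1.9  -0.32  1.1   0.64]
lid phi (outer face) 5.0 1627
clamp 147 [-0.038  0.141  0.198] [-0.023  0.147  0.209]
```

```bash
python3 -m pendant '[[0,0,0.03,0,0,0,-1],[0,0,0.06,0,0,0,-1],[0,0,0.09,0,0,0,-1],[0,0,0.12,0,0,0,-1],[0,0,0.15,0,0,0,-1],[0,0,0.15,0,0,0,-1],[0,0,0.15,0,0,0,-1],[0,0,0.15,0,0,0,-1],[0,0,0.15,0,0,0,-1],[0,0,0.15,0,0,0,-1]]' 50
python3 ang.py
```

```text
clock: 64.85
position: [0.484, -0.2025, 0.1095]
ee_rot: [0.689, 0.725, 0.001, -0.001]
ft_force: [-19.8, 10.9, 52.8]
grip_width: 0.002
grasp_force: 26.4
t 64.85 p [ 0.484  -0.2025  0.1095] F [-19.8  10.9  52.8] w 0.002 g 26.4 j [-0.58  0.34  1.05  1.9  -0.33  1.09  0.65]
lid phi (outer face) 5.0 1550
clamp 146 [-0.037  0.141  0.198] [-0.023  0.149  0.209]
```

```bash
python3 -m pendant '[[0,0,-0.5,0,0,0,-1],[0,0,-1.5,0,0,0,-1],[0,0,-2.5,0,0,0,-1],[0,0,-3.3,0,0,0,-1],[0,0,-3.3,0,0,0,-1],[0,0,-3.3,0,0,0,-1],[0,0,-3.3,0,0,0,-1],[0,0,-3.3,0,0,0,-1],[0,0,-3.3,0,0,0,-1],[0,0,-3.3,0,0,0,-1]]' 50
python3 ang.py
python3 - <<'E'
from m import *
wx=lambda p:np.r_[.544,-.2015,0]+R.from_euler("z",.061).apply(p)
print(togo(wx([-.042,.190,.28]),down(3.5)),togo(wx([-.042,.190,.18]),down(3.5)))
E
```

```text
clock: 66.15
position: [0.4838, -0.2023, 0.2711]
ee_rot: [0.688, 0.725, -0.001, 0.0]
ft_force: [0.1, 0.2, 0.1]
grip_width: -0.0
grasp_force: 0.0
t 66.15 p [ 0.4838 -0.2023  0.2711] F [0.1 0.2 0.1] w -0.0 g 0.0 j [-0.76  0.12  1.17  1.69 -0.11  1.4   0.48]
lid phi (outer face) 4.8 1898
clamp 144 [-0.038  0.141  0.198] [-0.022  0.148  0.21 ]
[ 3.74  0.33 -0.18 -0.    0.01 -0.06] [ 3.75  0.33  1.82 -0.    0.01 -0.06]
```

```bash
python3 -m pendant '[[0.8,0.1,-0.3,0,0,0,-1],[1.6,0.2,-0.3,0,0,0,-1],[2.5,0.3,-0.2,0,0,0,-1],[3.3,0.3,-0.2,0,0,0,-1],[3.75,0.33,-0.2,0,0,0,-1],[3.75,0.33,-0.2,0,0,0,-1],[3.75,0.33,0.6,0,0,0,-1],[3.75,0.33,1.3,0,0,0,-1],[3.75,0.33,1.8,0,0,0,-1],[3.75,0.33,1.8,0,0,0,-1]]' 50
python3 - <<'E'
from m import *
wx=lambda p:np.r_[.544,-.2015,0]+R.from_euler("z",.061).apply(p)
st()
for y in(.160,.107): print(togo(wx([-.043,y,.182]),down(3.5)))
E
```

```text
clock: 67.45
position: [0.4895, -0.0157, 0.18]
ee_rot: [0.689, 0.725, -0.002, -0.0]
ft_force: [-0.2, -0.1, 1.6]
grip_width: -0.002
grasp_force: 0.0
t 67.45 p [ 0.4895 -0.0157  0.18  ] F [-0.2 -0.1  1.6] w -0.002 g 0.0 j [-1.03  0.06  1.02  1.9  -0.05  1.21  0.06]
[-0.57  0.01 -0.04 -0.02  0.02 -0.08]
[-1.63  0.02 -0.04 -0.02  0.02 -0.08]
```

```bash
python3 -m pendant '[[-0.4,0,0,0,0,0,-1],[-0.6,0,0,0,0,0,-1],[-0.8,0,0,0,0,0,-1],[-1,0,0,0,0,0,-1],[-1.2,0,0,0,0,0,-1],[-1.4,0,0,0,0,0,-1],[-1.65,0,0,0,0,0,-1],[-1.65,0,0,0,0,0,-1],[-1.65,0,0,0,0,0,-1],[-1.65,0,0,0,0,0,-1]]' 50
cat > cl.py <<'E'
from m import *
st()
for c in("scene","top"):
    im,d=manip.camera(c); W=hm(c,im,d); e=(W-np.r_[.544,-.2015,0])@R.from_euler("z",.061).as_matrix()
    m=(e[...,1]>.04)&(e[...,1]<.165)&(e[...,0]>-.065)&(e[...,0]<-.02)&(e[...,2]>.122)&(im.max(-1)<75)&(e[...,2]<.3); q=e[m]
    if len(q): print(c,len(q),np.median(q,0).round(3),q.min(0).round(3),q.max(0).round(3))
    print([(np.round(x["pixel"]),round(x["p"],2)) for x in manip.tip_of("clamp_tip",c)[:2]], "a0",px(c,np.r_[.544,-.2015,0]+R.from_euler("z",.061).apply([[-.045,.137-.07*np.sin(np.radians(a-5)),.127+.07*np.cos(np.radians(a-5))] for a in(0,30,60,95)])).round().tolist())
E
python3 cl.py
```

```text
clock: 68.7
position: [0.4948, -0.0964, 0.1811]
ee_rot: [0.688, 0.725, -0.001, 0.0]
ft_force: [0.8, 0.1, -0.0]
grip_width: -0.004
grasp_force: 0.0
t 68.7 p [ 0.4948 -0.0964  0.1811] F [ 0.8  0.1 -0. ] w -0.004 g 0.0 j [-0.9   0.13  1.08  1.87 -0.12  1.21  0.28]
scene 512 [-0.035  0.119  0.24 ] [-0.065  0.041  0.122] [-0.02   0.145  0.3  ]
[(array([331., 171.]), 0.63), (array([336., 155.]), 0.42)] a0 [[341.0, 176.0], [334.0, 169.0], [328.0, 169.0], [325.0, 177.0]]
[] a0 [[346.0, 229.0], [358.0, 228.0], [367.0, 228.0], [369.0, 229.0]]
```

```bash
python3 - <<'E'
from m import *
wx=lambda p:np.r_[.544,-.2015,0]+R.from_euler("z",.061).apply(p)
print(togo(wx([-.045,.088,.24]),down(3.5)),togo(wx([-.045,.086,.14]),down(3.5)))
E
python3 -m pendant '[[0.1,0,-0.4,0,0,0,-1],[0.1,0,-0.8,0,0,0,-1],[0,0,-1.2,0,0,0,-1],[-0.2,0,-1.2,0,0,0,-1],[-0.35,0,-1.2,0,0,0,-1],[-0.35,0,-1.2,0,0,0,-1],[-0.35,0,-1,0,0,0,-1],[-0.35,0,-0.6,0,0,0,-1],[-0.35,0,-0.2,0,0,0,-1],[-0.35,0,0,0,0,0,-1]]' 50
python3 cl.py
```

```text
[-0.4  -0.04 -1.18 -0.    0.01 -0.06] [-0.44 -0.04  0.82 -0.    0.01 -0.06]
clock: 70.15
position: [0.4952, -0.1147, 0.1801]
ee_rot: [0.688, 0.725, -0.002, 0.0]
ft_force: [-8.8, -17.4, 29.5]
grip_width: -0.002
grasp_force: 15.0
t 70.15 p [ 0.4952 -0.1147  0.1801] F [ -8.8 -17.4  29.5] w -0.002 g 15.0 j [-0.87  0.15  1.1   1.86 -0.14  1.21  0.34]
scene 529 [-0.036  0.101  0.237] [-0.065  0.044  0.122] [-0.02   0.144  0.3  ]
[(array([335., 194.]), 0.74), (array([329., 167.]), 0.64)] a0 [[341.0, 176.0], [334.0, 169.0], [328.0, 169.0], [325.0, 177.0]]
[] a0 [[346.0, 229.0], [358.0, 228.0], [367.0, 228.0], [369.0, 229.0]]
```

```bash
python3 -m pendant '[[0,0,-0.4,0,0,0,-1],[0,0,-0.8,0,0,0,-1],[0.3,0,-0.8,0,0,0,-1],[0.6,0,-0.8,0,0,0,-1],[0.75,0,-0.8,0,0,0,-1],[0.75,0,-0.4,0,0,0,-1],[0.75,0,0,0,0,0,-1],[0.55,0,0,0,0,0,-1],[0.35,0,0,0,0,0,-1],[0.35,0,0,0,0,0,-1]]' 50
python3 -m pendant '[[-0.05,0,0.03,0,0,0,-1],[-0.1,0,0.08,0,0,0,-1],[-0.15,0,0.14,0,0,0,-1],[-0.2,0,0.2,0,0,0,-1],[-0.25,0,0.28,0,0,0,-1],[-0.3,0,0.36,0,0,0,-1],[-0.3,0,0.36,0,0,0,-1],[-0.3,0,0.36,0,0,0,-1],[-0.3,0,0.36,0,0,0,-1],[-0.3,0,0.36,0,0,0,-1]]' 50
python3 cl.py
```

```text
clock: 71.6
position: [0.4951, -0.0982, 0.182]
ee_rot: [0.689, 0.725, -0.0, 0.001]
ft_force: [-0.7, 0.5, -0.2]
grip_width: -0.001
grasp_force: 0.0
clock: 72.85
position: [0.4956, -0.1115, 0.1632]
ee_rot: [0.688, 0.725, -0.0, 0.0]
ft_force: [0.1, -0.4, 0.5]
grip_width: 0.002
grasp_force: 0.0
t 72.85 p [ 0.4956 -0.1115  0.1632] F [ 0.1 -0.4  0.5] w 0.002 g 0.0 j [-0.86  0.18  1.1   1.89 -0.17  1.18  0.35]
scene 483 [-0.035  0.104  0.225] [-0.065  0.044  0.122] [-0.02   0.145  0.288]
[(array([325., 171.]), 0.49), (array([266., 187.]), 0.45)] a0 [[341.0, 176.0], [334.0, 169.0], [328.0, 169.0], [325.0, 177.0]]
top 1 [-0.033  0.133  0.132] [-0.033  0.133  0.132] [-0.033  0.133  0.132]
[(array([228., 229.]), 0.67)] a0 [[346.0, 229.0], [358.0, 228.0], [367.0, 228.0], [369.0, 229.0]]
```

```bash
python3 -m pendant '[[-0.05,0,0.08,0,0,0,-1],[-0.05,0,0.16,0,0,0,-1],[-0.05,0,0.24,0,0,0,-1],[-0.05,0,0.32,0,0,0,-1],[-0.05,0,0.4,0,0,0,-1],[-0.05,0,0.46,0,0,0,-1],[-0.05,0,0.52,0,0,0,-1],[-0.05,0,0.56,0,0,0,-1],[-0.05,0,0.56,0,0,0,-1],[-0.05,0,0.56,0,0,0,-1]]' 50
python3 cl.py
```

```text
clock: 74.3
position: [0.4955, -0.1139, 0.1351]
ee_rot: [0.688, 0.725, -0.001, 0.0]
ft_force: [0.1, -0.3, -0.2]
grip_width: -0.0
grasp_force: 0.0
t 74.3 p [ 0.4955 -0.1139  0.1351] F [ 0.1 -0.3 -0.2] w -0.0 g 0.0 j [-0.82  0.23  1.08  1.92 -0.23  1.12  0.4 ]
scene 571 [-0.035  0.103  0.211] [-0.065  0.047  0.122] [-0.02   0.146  0.3  ]
[(array([324., 177.]), 0.67), (array([421., 320.]), 0.64)] a0 [[341.0, 176.0], [334.0, 169.0], [328.0, 169.0], [325.0, 177.0]]
[] a0 [[346.0, 229.0], [358.0, 228.0], [367.0, 228.0], [369.0, 229.0]]
```

Nearly level; press on until it resists.

```bash
python3 -m pendant '[[0,0,0.03,0,0,0,-1],[0,0,0.06,0,0,0,-1],[0,0,0.09,0,0,0,-1],[0,0,0.11,0,0,0,-1],[0,0,0.13,0,0,0,-1],[0,0,0.13,0,0,0,-1],[0,0,0.13,0,0,0,-1],[0,0,0.13,0,0,0,-1],[0,0,0.13,0,0,0,-1],[0,0,0.13,0,0,0,-1]]' 50
```

```text
clock: 75.75
position: [0.4956, -0.114, 0.1286]
ee_rot: [0.688, 0.725, -0.0, 0.0]
ft_force: [-0.1, 0.3, -0.5]
grip_width: 0.003
grasp_force: 0.1
```

```bash
python3 -m pendant '[[0,0,0.03,0,0,0,-1],[0,0,0.06,0,0,0,-1],[0,0,0.09,0,0,0,-1],[0,0,0.1,0,0,0,-1],[0,0,0.1,0,0,0,-1],[0,0,0.1,0,0,0,-1],[0,0,0.1,0,0,0,-1],[0,0,0.1,0,0,0,-1],[0,0,0.1,0,0,0,-1],[0,0,0.1,0,0,0,-1]]' 50
```

```text
clock: 77.0
position: [0.4956, -0.1141, 0.1236]
ee_rot: [0.688, 0.725, -0.0, 0.0]
ft_force: [-0.5, 0.5, -0.5]
grip_width: 0.005
grasp_force: 0.0
```

```bash
python3 -m pendant '[[0,0,0.02,0,0,0,-1],[0,0,0.04,0,0,0,-1],[0,0,0.06,0,0,0,-1],[0,0,0.08,0,0,0,-1],[0,0,0.1,0,0,0,-1],[0,0,0.1,0,0,0,-1],[0,0,0.1,0,0,0,-1],[0,0,0.1,0,0,0,-1],[0,0,0.1,0,0,0,-1],[0,0,0.1,0,0,0,-1]]' 50
python3 cl.py
```

```text
clock: 78.25
position: [0.4962, -0.1142, 0.1222]
ee_rot: [0.689, 0.725, 0.001, -0.001]
ft_force: [-23.9, 6.1, 57.3]
grip_width: 0.003
grasp_force: 29.2
t 78.25 p [ 0.4962 -0.1142  0.1222] F [-23.9   6.1  57.3] w 0.003 g 29.2 j [-0.79  0.26  1.06  1.93 -0.25  1.1   0.42]
scene 605 [-0.036  0.105  0.207] [-0.065  0.046  0.122] [-0.02   0.145  0.3  ]
[(array([325., 175.]), 0.5)] a0 [[341.0, 176.0], [334.0, 169.0], [328.0, 169.0], [325.0, 177.0]]
[] a0 [[346.0, 229.0], [358.0, 228.0], [367.0, 228.0], [369.0, 229.0]]
```

Hard stop reached. Retreat and verify in pictures.

```bash
python3 -m pendant '[[0,0,-0.5,0,0,0,-1],[0,0,-1.5,0,0,0,-1],[0,0,-2.5,0,0,0,-1],[0.5,-1,-3.4,0,0,0,-1],[1.4,-1.5,-3.8,0,0,0,-1],[2.4,-1.8,-3.8,0,0,0,-1],[3.2,-1.8,-3.8,0,0,0,-1],[4,-1.8,-3.8,0,0,0,-1],[4,-1.8,-3.8,0,0,0,-1],[4,-1.8,-3.8,0,0,0,-1]]' 50
python3 - <<'E'
from m import *
st()
im,d=manip.camera("scene"); im2,d2=manip.camera("top")
save(np.hstack([cv2.resize(im[90:290,220:440],(440,400)),cv2.resize(im2[150:270,330:470],(350,300),interpolation=2).__class__(0) if 0 else cv2.copyMakeBorder(cv2.resize(im2[150:270,330:470],(350,300)),0,100,0,0,0)]),"f1.png")
W=hm("scene",im,d); Y=R.from_euler("z",.061).as_matrix(); e=(W-np.r_[.544,-.2015,0])@Y
m=(abs(e[...,0])<.09)&(abs(e[...,1])<.11)&(e[...,2]>.08)&(e[...,2]<.2); q=e[m]; f=q[(q[:,1]<.03)]
A=np.c_[f[:,:2],np.ones(len(f))]; print("lid plane",np.linalg.lstsq(A,f[:,2],rcond=None)[0].round(4))
m=(e[...,0]>-.055)&(e[...,0]<-.038)&(e[...,1]>.055)&(e[...,1]<.14)&(e[...,2]>.122)&(e[...,2]<.2); q=e[m]; print("clamp",len(q),np.polyfit(q[:,1],q[:,2],1),np.c_[q[:,1],q[:,2]][np.argsort(q[:,1])][::6].round(3).tolist())
for n in("tray","tin"): print(n,[(x["p"],x["box"]) for x in manip.find_in(n,"scene")[:1]])
E
```

```text
clock: 79.7
position: [0.3956, 0.0803, 0.3084]
ee_rot: [0.689, 0.725, -0.001, 0.0]
ft_force: [-0.3, -0.3, -0.6]
grip_width: 0.005
grasp_force: 0.0
t 79.7 p [0.3956 0.0803 0.3084] F [-0.3 -0.3 -0.6] w 0.005 g 0.0 j [-1.09 -0.32  0.62  1.87  0.18  1.53 -0.45]
lid plane [-0.0063  0.      0.1201]
clamp 96 [-0.04430866  0.1367401 ] [[0.06, 0.133], [0.066, 0.136], [0.068, 0.129], [0.072, 0.125], [0.075, 0.135], [0.08, 0.134], [0.086, 0.133], [0.092, 0.131], [0.1, 0.136], [0.105, 0.13], [0.11, 0.132], [0.117, 0.13], [0.122, 0.13], [0.13, 0.133], [0.135, 0.132], [0.137, 0.132]]
tray [(0.66, [359.8, 255.3, 437.4, 334.4])]
tin [(0.68, [271.9, 272.8, 299.5, 303.7])]
```

View pics/f1.png

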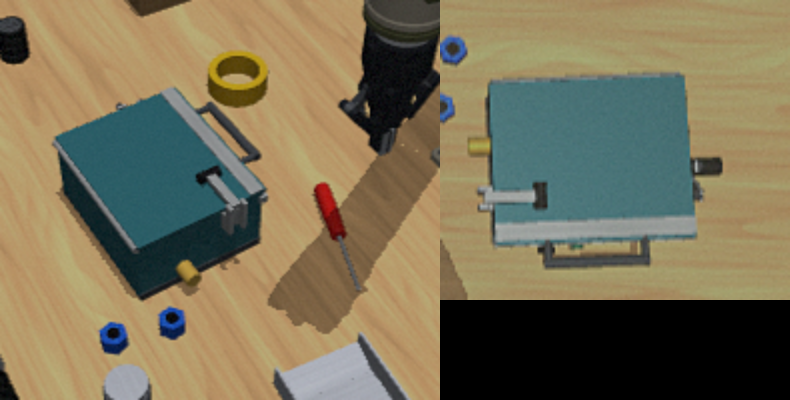

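The picture shows the lid shut and level, with the clamp lying flat across it (grip at scene crop (208,176)). The tray and tin are in place and the robot is clear.

```bash
python3 -c "
from workcell import manip
print(manip.hand_in())"
```

```text
the job is handed in; nothing more can be done
None
```

I handed the job in: all five parts are in the tank, the empty tray is flat on the bench, the stay is broken, the lid is shut and the clamp is down; the final pictures and depth readings agree, but `hand_in` gave no verdict.

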